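# Fit the hood probe of a stall's gas grill

## Robot

A 6-joint arm with a two-finger parallel gripper is mounted at the origin on the work surface. World frame = base frame: x ahead of the robot, y to its left, z up, the work surface at z = 0. Lengths are in m, angles in rad, forces in N, time in s.
With the tool pointing down it reaches from about 0.25 to 0.725 m from the base axis. Payload 4 kg.
Tool frame: the origin (TCP) lies on the centre line of the jaws, within the pads' length; the fingertips stand 14 mm ahead of it and the grasp point (between the pads) lies 5 mm behind it; z points along the fingers, x is the direction in which the jaws open and shut, and the axes are right-handed (so a half turn about z gives the same grasp; the last joint's range is limited). The gripper opens to 85 mm and grips with 20 to 120 N. Pads are 22 mm wide; open, the fingers measure 114 mm over their backs; the gripper's body (76 mm by 85 mm) begins 54 mm behind the grasp point. The pads swing forward as they close: fully open they stand 13 mm farther back than shut.
Start: joints at [-1.306, 0.241, 0.005, 1.335, 0, 1.571], TCP at [0.131, -0.483, 0.245] pointing down, gripper open.
Joint ranges: [-2.72, 2.72], [-1.05, 1.87], [-1.09, 1.28], [-1.99, 2.15], [-1.42, 1.44], [-3.14, 3.14]. Speed limits (rad/s): [2.79, 2.79, 3.14, 3.14, 3.14, 3.14].

## Interface

Orientations are given as a unit quaternion [x, y, z, w].
In Python, from workcell import get_obs, optics, ticket gives the robot as it stands.
- The arm moves only by the shell command python3 -m inch 'ROWS'. ROWS is JSON, a list that holds one entry, the list of rows, each a list of 5 numbers: the finger opening in cm, from 0 to 8.54, then the shift along the tool's x, y, z in cm, then the turn about the tool's z in degrees. In form: [[[fingers, dx, dy, dz, roll], ...]]. A call has exactly 5 rows; each row is the pose to reach, as a shift and turn from the pose measured when the call began, along the tool's axes at that moment; what a row does not reach only later rows make up. A row lasts 1/8 s, in which the tool goes at most 62.5 mm and 10.7 degrees, less where a joint would pass 70% of its speed; a pose out of reach is approached as far as the arm can. A call with a gripper value outside its range is refused whole. The fingers move at their own pace and stop on an object; the grip force is fixed at half the most. Time passes only in rows, so rows that repeat a pose let the fingers close, or fill a call up. It gives the time, the measured TCP pose, the force and the opening at its end, in the units of the state.
- get_obs(): the state, without advancing time (a new reading comes with each control period).
- optics.camera(name): name is "scene" or "top" or "wrist"; returns (picture, depth): 384x512x3 uint8, red, green, blue; 384x512 float32, m along the optical axis (not along the pixel's ray), 0 where there is no reading.
- optics.camera_info(name): a dict with "vfov" (degrees; the focal length in pixels is half the picture's height over the tangent of half this angle, whatever the lens; pixels are square), "cx", "cy" (the principal point, pixels), "R" (3x3) and "t" (3): a world point X has camera coordinates R X + t. Camera axes: x right, y down, z forward; pixel columns grow to the right and rows downward; lengths in m; the calibration is good to about 2 mm. A picture is of the moment at which its call begins: read the wrist's pose just before it. camera_info takes no time and is no camera call; for the wrist camera it gives the pose at the moment of the call.
- ticket.job_done(): hands the job in, once; it reports no verdict.
The state is a dict: "clock": time; "joint_pos": joint angles; "joint_vel": joint speeds; "tau": joint torques, N m; "eef_pos": TCP position; "tool_rot": TCP orientation; "ft_force": force on the tool from outside, world axes, zero at the start; "ft_torque": the same for the moment, N m; "grip_width": finger opening in m.
Only numpy, scipy, OpenCV 4.12 (cv2) and the standard library are available. Lean on these libraries where they do the work, as an engineer would, in place of code of your own. Each camera call takes 0.05 s, during which the arm holds its last target.

## Task

Get the gas grill ready for the day: pull the black blanking plug out of the red probe port on the sloping hood, and push the red-handled probe thermometer fully home in that port, its collar flush on the port. Park the plug upright and fully seated in a free hole of the probe stand so that it does not get lost, and leave the other two probes and everything else on the table where they are.

Things in the scene. Friction and masses are not known exactly. Their poses are not given: they have to be found in the camera images.
- grill: closed table-top gas grill, 340 deep x 500 wide x 242 high, flat steel hood front sloping 40 degrees, rising away from the robot. Origin: centre of the underside; x to its back, y across, z up. A handle bar (20 thick, 300 long, along y) runs along the foot of the slope, 45 off it; a round gauge, 68 wide, 15 high, sits mid slope at y = -20. Fixed.
- port: probe port in the hood's slope, 130 to the +y side of its middle: red 36 mm square bush, 12 proud of the hood, round bore 11 wide, 40 deep (2.5 chamfer), then 50 free inside the hood. Origin: centre of the mouth on the bush's outer face, some 180 above the table; z: bore axis, out of the hood, 40 degrees from vertical, leaning back to the robot; y: across the hood. Fixed to the grill.
- plug: blanking plug, black knob on a steel stem, 70 long, 50 g. Origin: centre of its collar's underside; z up the knob. Above it: collar 26 wide, 5 thick, then round knob 24 wide up to 38. Below: round stem 8 wide, 32 long, tapered in its last 6. It starts seated in the port, collar on the bush's face, held only by weight and friction.
- stand: steel probe stand, 250 x 85 x 105 high: base plate, two end legs and a top plate 60 wide and 20 thick. Origin: centre of its underside; x runs along the row of holes, z up. Its top plate has four through holes 11 wide (2.5 chamfer), 60 apart. Fixed to the table. It may stand on either side of the table.
- hole0 (a point): centre of the mouth of hole 0 of the stand's row, on its top face, 105 above the table (holds a probe at the start, which one varies); axes as the stand's
- hole1 (a point): centre of the mouth of hole 1 of the stand's row, on its top face, 105 above the table (holds a probe at the start, which one varies); axes as the stand's
- hole2 (a point): centre of the mouth of hole 2 of the stand's row, on its top face, 105 above the table (holds a probe at the start, which one varies); axes as the stand's
- hole3 (a point): centre of the mouth of hole 3 of the stand's row, on its top face, 105 above the table (free at the start); axes as the stand's
- red_probe: probe thermometer with a red handle, 159 long, 70 g. Origin: centre of the underside of its steel collar (22 wide, 4 thick); z runs up the handle, which is round, 22 wide and ends 74 above the origin. Below the origin: straight round steel stem 8 wide, 85 long, tapered in its last 10. It starts upright in a hole of the stand, collar on the top plate.
- yellow_probe: probe thermometer with a yellow handle, 159 long, 70 g. Origin: centre of the underside of its steel collar (22 wide, 4 thick); z runs up the handle, which is round, 22 wide and ends 74 above the origin. Below the origin: straight round steel stem 8 wide, 85 long, tapered in its last 10. It starts upright in a hole of the stand, collar on the top plate. A bystander.
- blue_probe: probe thermometer with a blue handle, 159 long, 70 g. Origin: centre of the underside of its steel collar (22 wide, 4 thick); z runs up the handle, which is round, 22 wide and ends 74 above the origin. Below the origin: straight round steel stem 8 wide, 85 long, tapered in its last 10. It starts upright in a hole of the stand, collar on the top plate. A bystander.
- ketchup_bottle: red squeeze bottle with a nozzle, 58 wide, 190 high, standing; origin: centre of its underside. A bystander.
- mustard_bottle: yellow squeeze bottle with a nozzle, 58 wide, 190 high, standing; origin: centre of its underside. A bystander.
- pepper_jar: jar with a black cap, 48 wide, 95 high, standing; origin: centre of its underside. A bystander.
- tongs: steel tongs lying on the table, about 220 x 75 x 12; origin: middle of the underside. A bystander.
- grill_spatula: spatula with a wooden handle lying on the table, 280 long, 20 thick; origin: middle of its length, on the table. A bystander.
- crate: wooden crate with four compartments holding rolls, napkins and a cup, 200 x 180 x 75 high; origin: centre of its underside. Fixed; it stands on the side of the table opposite the stand. (Further out, in the back corners beside the grill, a steel food pan, 150 high, and a white cool box, 212 high, stand more than 430 from the table's middle line.)

How it is judged:
At the end, for the whole second after the job is handed in: The red probe sits in the port, its collar within 5 mm of the mouth and its axis within 0.12 rad (7 degrees) of the bore's; the plug stands in any hole of the stand, its collar within 5 mm of the hole's mouth and its axis within 0.12 rad of vertical; both are released and at rest (distance between red_probe and port below 0.005 m and angle between the z axis of red_probe and the z axis of port, either way round below 0.12 rad and z of red_probe in the frame of port above -0.004 m and (distance between plug and hole0 below 0.005 m or distance between plug and hole1 below 0.005 m or distance between plug and hole2 below 0.005 m or distance between plug and hole3 below 0.005 m) and angle between plug's own z axis and vertical below 0.12 rad and linear speed of each of red_probe, plug below 0.02 m/s); the robot touches nothing.
It fails at once if the yellow or the blue probe is lifted or shifted by more than 20 mm (distance of any of yellow_probe, blue_probe from where it was at the start of the episode above 0.02 m).
It fails at once if a squeeze bottle or the jar is shifted by more than 30 mm or knocked over (distance of any of ketchup_bottle, mustard_bottle, pepper_jar from where it was at the start of the episode above 0.03 m or angle between any of ketchup_bottle, mustard_bottle, pepper_jar's own z axis and vertical above 0.4 rad).
It fails at once if the tongs or the spatula are shifted by more than 30 mm (distance of any of tongs, grill_spatula from where it was at the start of the episode above 0.03 m).
It also fails if it takes over 66 s, if anything falls off the work surface, if the arm or the gripper's body presses on something with over 40 N, if the wrist force passes 120 N, or if a joint passes its speed limit or range.

## Working session

There is one attempt and no reset: what is moved stays moved. The work goes in short steps, Python scripts to look and compute and a shell command to move; the robot and the scene stay as the last step left them, time stands still between calls to the robot, and variables do not carry over. Pictures are saved under pics/ and viewed, and the job is handed in when it is done.

```bash
ls; mkdir -p pics; cat > h.py <<'E'
import numpy as np,cv2
from scipy.spatial.transform import Rotation as Ro
from workcell import get_obs,optics,ticket
def snap(n,f):
    i=optics.camera_info(n); im,d=optics.camera(n)
    cv2.imwrite('pics/'+f+'.png',im[:,:,::-1]); np.savez('pics/'+f,im=im,d=d,R=i['R'],t=i['t'],v=i['vfov'],c=[i['cx'],i['cy']])
def load(f): return np.load('pics/'+f+'.npz')
def foc(z): return 192/np.tan(np.radians(float(z['v']))/2)
def pts(z):
    d=z['d'];f=foc(z);v,u=np.mgrid[:384,:512]
    P=np.stack([(u-z['c'][0])/f*d,(v-z['c'][1])/f*d,d],-1)
    return (P-np.array(z['t']))@np.array(z['R'])
def ray(z,u,v):
    R=np.array(z['R']);o=-R.T@z['t'];f=foc(z)
    d=R.T@np.array([(u-z['c'][0])/f,(v-z['c'][1])/f,1]);return o,d
def proj(z,X):
    X=np.atleast_2d(X);c=X@np.array(z['R']).T+z['t'];return c[:,:2]/c[:,2:]*foc(z)+z['c']
def plane(z,u,v,h):
    o,d=ray(z,u,v);return o+d*(h-o[2])/d[2]
def tool(X,roll=0):
    "shift in cm along tool axes from now to TCP target X"
    o=get_obs();R=Ro.from_quat(o['tool_rot']).as_matrix()
    return R.T@(np.array(X)-o['eef_pos'])*100
E
python3 - <<'E'
from h import *
o=get_obs();print(o)
for n in('scene','top','wrist'):
    snap(n,n+'0');i=optics.camera_info(n);print(n,i['vfov'],i['cx'],i['cy'],-np.array(i['R']).T@i['t'])
E
```

```text
pics
{'clock': 0.0, 'joint_pos': array([-1.30598751e+00,  2.41428644e-01,  3.72544862e-03,  1.33517195e+00,
       -2.09147051e-07,  1.57080346e+00]), 'joint_vel': array([ 0.00072964, -0.00082078,  0.00062536,  0.00059554,  0.00159469,
        0.0005484 ]), 'tau': array([ 3.70478920e-04, -3.72313356e+01,  2.52409101e+01,  1.70058408e-02,
        1.49103976e-04,  4.86551045e-06]), 'eef_pos': array([ 0.1307075 , -0.48200037,  0.24440555]), 'tool_rot': array([ 7.94265860e-01, -6.07569473e-01, -8.25633745e-04, -6.31423181e-04]), 'ft_force': array([-0.55650001, -0.50252733, -0.42039531]), 'ft_torque': array([ 0.01520118,  0.00422362, -0.00562793]), 'grip_width': 0.08509621000224724}
scene 57.286368136423086 256.66276109726425 194.30535920528635 [1.03248634 0.6692871  0.96784562]
top 43.967095297443876 254.9243516972301 193.3717746698268 [ 0.31236659 -0.00232448  1.85931548]
wrist 62.147301777683865 259.8138251577274 191.87101926990104 [ 0.20745722 -0.46142078  0.37360459]
```

View pics/scene0.png

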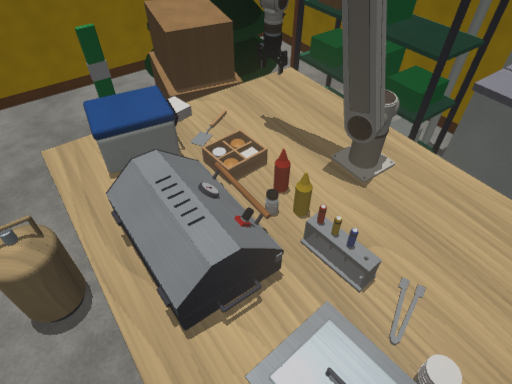

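View pics/top0.png

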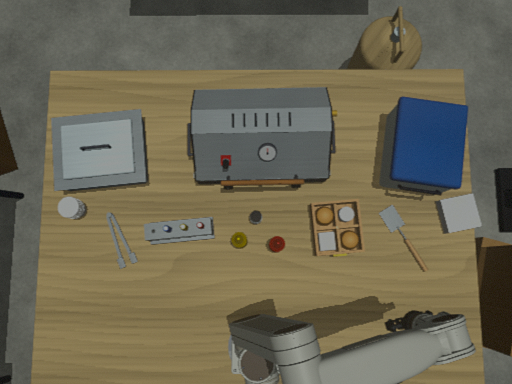

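View pics/wrist0.png

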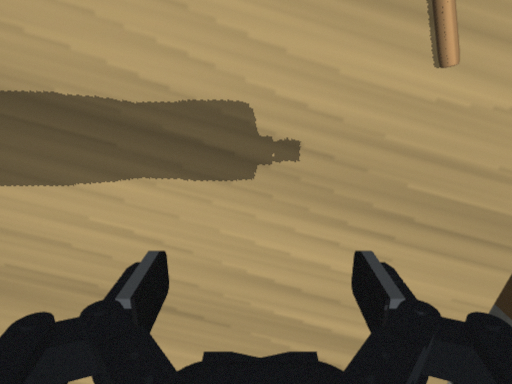

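The top view shows the stand on the left with a free hole at about (152,231), then blue (167,229), yellow (183,228) and red (200,226). The port and plug are at (226,162) and the handle bar at (262,183). The mustard bottle is at (239,240), ketchup at (276,243) and the jar at (256,216).

```bash
python3 - <<'E'
from h import *
z=load('top0');P=pts(z)
for n,u,v in [('grillL',200,140),('hood',240,150),('h2',300,150),('plug',226,162),('hole3',152,231),('blue',167,229),('yel',183,228),('red',200,226),('must',239,240),('ket',276,243),('jar',256,216),('bar',250,183)]:
    print(n,P[v,u].round(3))
# hood plane fit
m=np.zeros((384,512),bool);m[138:155,205:215]=1;m[138:155,235:250]=1;m[138:170,290:320]=1
Q=P[m];A=np.c_[Q[:,:2],np.ones(len(Q))];s=np.linalg.lstsq(A,Q[:,2],rcond=None)[0];print('plane',s,np.abs(A@s-Q[:,2]).max(), 'slope',np.degrees(np.arctan(np.hypot(*s[:2]))),'yaw',np.degrees(np.arctan2(s[1],s[0])))
im=z['im'];hsv=cv2.cvtColor(im,cv2.COLOR_RGB2HSV)
crop=im[110:260,130:300];cv2.imwrite('pics/tc.png',cv2.resize(crop[:,:,::-1],None,fx=4.5,fy=4,interpolation=cv2.INTER_NEAREST))
s2=load('scene0')['im'][170:300,190:400];cv2.imwrite('pics/sc.png',cv2.resize(s2[:,:,::-1],None,fx=3.8,fy=3.8,interpolation=cv2.INTER_NEAREST))
E
```

```text
grillL [0.738 0.2   0.224]
hood [0.707 0.06  0.201]
h2 [ 0.707 -0.155  0.2  ]
plug [0.661 0.108 0.214]
hole3 [0.426 0.391 0.088]
blue [0.427 0.318 0.18 ]
yel [0.43  0.26  0.186]
red [0.437 0.201 0.181]
must [0.388 0.063 0.181]
ket [ 0.377 -0.066  0.19 ]
jar [0.481 0.004 0.09 ]
bar [0.593 0.025 0.168]
plane [-1.53759347  0.22252042  1.29715716] 1.0429684055020476 slope 57.2321752495825 yaw 171.76532980900154
```

View pics/tc.png

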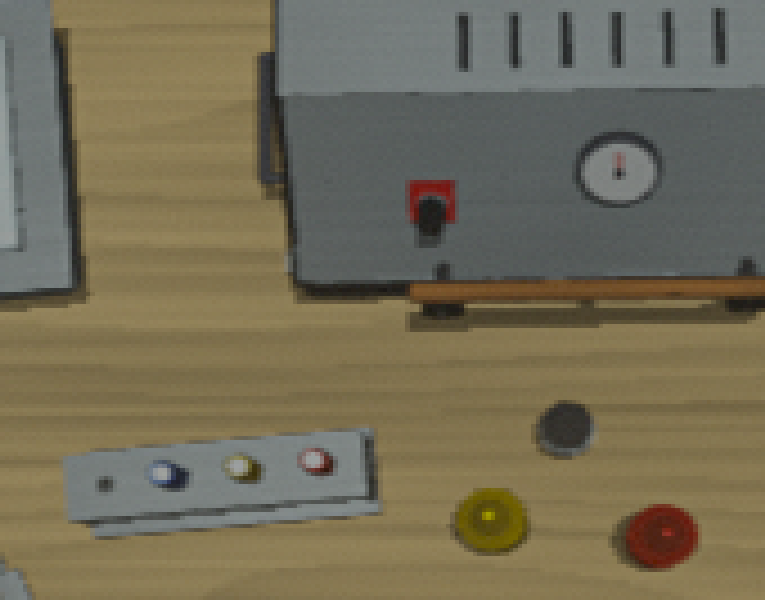

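View pics/sc.png

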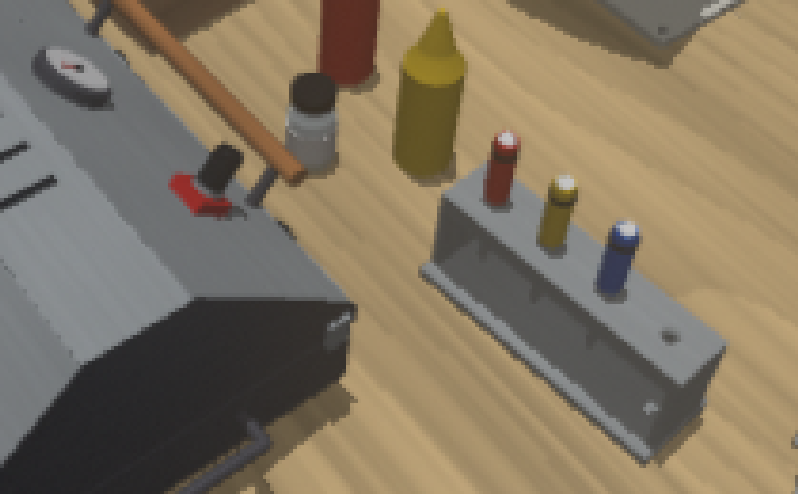

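```bash
python3 - <<'E'
from h import *
z=load('top0');P=pts(z);d=z['d']
m=np.zeros((384,512),bool);m[135:155,205:220]=1;m[135:150,235:250]=1;m[135:172,285:318]=1
m&=d>0
Q=P[m]
for k in range(6):
    A=np.c_[Q[:,:2],np.ones(len(Q))];s=np.linalg.lstsq(A,Q[:,2],rcond=None)[0];r=abs(A@s-Q[:,2]);Q=Q[r<max(.004,2*np.median(r))]
print('plane',s,len(Q),'slope',np.degrees(np.arctan(np.hypot(*s[:2]))),'yaw',np.degrees(np.arctan2(s[1],s[0])))
hsv=cv2.cvtColor(z['im'],cv2.COLOR_RGB2HSV)
print('hole3',plane(z,153.3,231,.105))
# grill yaw from orange handle
h=hsv[:,:,0];mm=((h>5)&(h<15)&(hsv[:,:,1]>130));mm[:175]=0;mm[190:]=0;mm[:,:215]=0;mm[:,310:]=0
v,u=np.nonzero(mm);print('bar',len(u),np.polyfit(u,v,1),u.min(),u.max())
print(plane(z,221.5,np.polyval(np.polyfit(u,v,1),221.5),.13),plane(z,303.5,np.polyval(np.polyfit(u,v,1),303.5),.13))
print(tool([.55,.11,.36]),tool([.2,-.4,.36]))
E
```

```text
plane [ 0.83837204  0.01600169 -0.39767649] 1076 slope 39.980665126233006 yaw 1.0934502256970133
hole3 [0.42516015 0.38247474 0.105     ]
bar 18 [-2.92082072e-02  1.89611514e+02] 225 302
[0.59911434 0.13022604 0.13      ] [ 0.60707025 -0.17201737  0.13      ]
[-46.1944718  -55.96214244 -11.46209834] [ -6.13197534  -8.8347429  -11.52984749]
```

```bash
python3 -m inch '[[[8.5,0,0,-6,0],[8.5,-2,-3,-11,3],[8.5,-6,-7.5,-11.5,7],[8.5,-10,-12,-11.5,11],[8.5,-14,-17,-11.5,13.8]]]'; python3 -c "
from h import *
print(tool([.55,.11,.36]))"
```

```text
clock: 0.78
eef_pos: [0.2579, -0.3024, 0.3598]
tool_rot: [0.714, -0.7, -0.0, -0.0]
ft_force: [1.4, -0.2, 0.2]
grip_width: 0.0853
[-4.06217830e+01 -3.00696426e+01  4.00118139e-02]
```

```bash
python3 -m inch '[[[8.5,-5,-3.5,0,0],[8.5,-10,-7.5,0,0],[8.5,-15,-11,0,0],[8.5,-20,-15,0,0],[8.5,-25,-18.5,0,0]]]'; python3 -m inch '[[[8.5,-5,-3.5,0,0],[8.5,-10,-7.5,0,0],[8.5,-15.6,-11.6,0,0],[8.5,-15.6,-11.6,0,0],[8.5,-15.6,-11.6,0,0]]]';python3 -c "
from h import *
snap('wrist','w1')"
```

```text
clock: 1.4
eef_pos: [0.4383, -0.0469, 0.36]
tool_rot: [0.715, -0.7, -0.0, -0.0]
ft_force: [1.3, -0.1, -0.2]
grip_width: 0.085
clock: 2.02
eef_pos: [0.556, 0.0647, 0.3588]
tool_rot: [0.74, -0.672, -0.016, -0.012]
ft_force: [-0.5, -0.8, 0.1]
grip_width: 0.0848
```

View pics/w1.png

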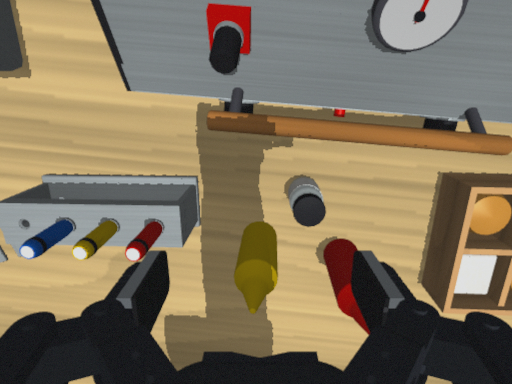

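The wrist picture shows the red bush at (228,25) with the plug knob at (226,50). The probe handles are at (47,238) blue, (95,238) yellow and (147,240) red. The tool has tilted slightly, so I'm checking the joints.

```bash
python3 - <<'E'
from h import *
o=get_obs();print(o['joint_pos'],o['joint_vel'],o['clock'],o['eef_pos'],o['tool_rot']);R=Ro.from_quat(o['tool_rot']).as_matrix();print(R)
print(tool([.55,.11,.36]))
E
```

```text
[0.09496136 0.35513374 0.45449143 1.67329744 0.03851585 3.14058213] [-0.01504923 -0.02764822 -0.01331522  0.00425988 -0.00096229 -0.00027361] 2.075 [0.55540044 0.06409872 0.3593199 ] [ 0.74005247 -0.67227156 -0.0152987  -0.01180001]
[[ 0.0956338  -0.99539351 -0.00677806]
 [-0.99467141 -0.09582342  0.038035  ]
 [-0.03850929  0.00310451 -0.99925342]]
[-4.61993439  0.09792607  0.11028719]
```

```bash
python3 - <<'E'
from h import *
z=load('w1');im=z['im'];P=pts(z)
cv2.imwrite('pics/w1c.png',cv2.resize(im[0:90,180:290,::-1],None,fx=6,fy=6,interpolation=cv2.INTER_NEAREST))
cv2.imwrite('pics/w1d.png',cv2.resize(im[170:270,0:210,::-1],None,fx=3.8,fy=3.8,interpolation=cv2.INTER_NEAREST))
for u,v in [(212,8),(247,8),(212,40),(247,40),(227,60),(228,35),(180,40),(290,40)]: print(u,v,P[v,u].round(4))
E
```

```text
212 8 [0.6937 0.1246 0.1914]
247 8 [0.6966 0.0958 0.1897]
212 40 [0.6709 0.1255 0.18  ]
247 40 [0.6736 0.0945 0.1812]
227 60 [0.6535 0.1062 0.215 ]
228 35 [0.6729 0.108  0.2051]
180 40 [0.6702 0.1589 0.1622]
290 40 [0.6785 0.0567 0.1699]
```

View pics/w1c.png

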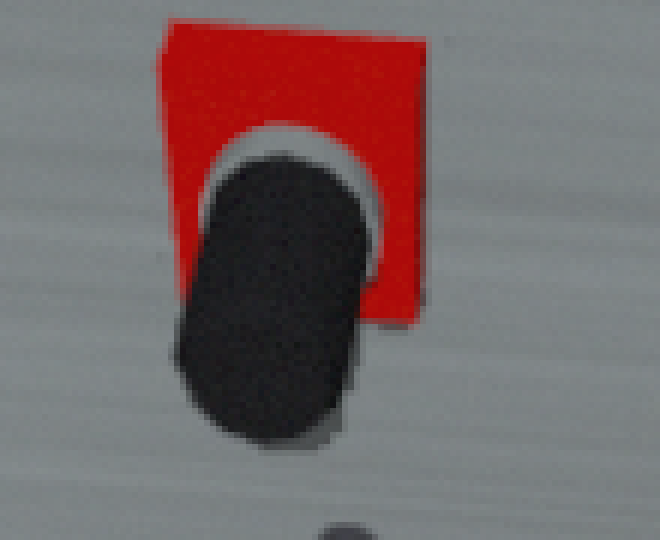

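View pics/w1d.png

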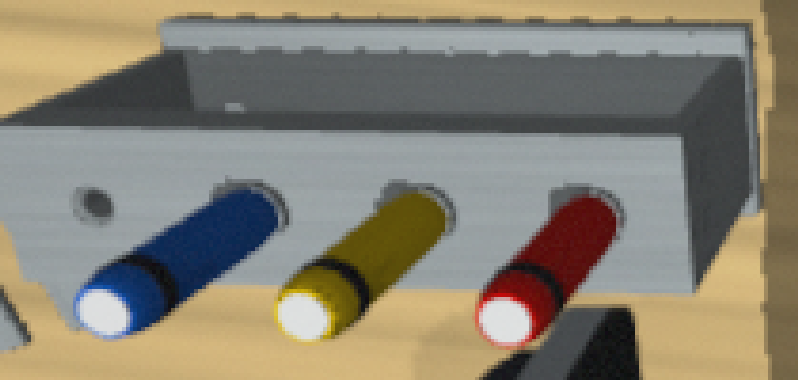

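```bash
cat >> h.py <<'E'
def rplane(z,p,n,u,v):
    o,d=ray(z,u,v);return o+d*((p-o)@n)/(d@n)
E
python3 - <<'E'
from h import *
z=load('w1');P=pts(z);d=z['d'];im=z['im'].astype(int)
m=np.zeros(d.shape,bool);m[5:70,130:195]=1;m[5:85,265:360]=1
m&=d>0;Q=P[m]
for k in range(8):
    A=np.c_[Q[:,:2],np.ones(len(Q))];s=np.linalg.lstsq(A,Q[:,2],rcond=None)[0];r=abs(A@s-Q[:,2]);Q=Q[r<max(.003,2.5*np.median(r))]
print(s,len(Q),'slope',np.degrees(np.arctan(np.hypot(*s[:2]))),'yaw',np.degrees(np.arctan2(s[1],s[0])))
R=im[:,:,0];red=(R>100)&(im[:,:,1]<60);red[90:]=0;red[:,:200]=0;red[:,270:]=0
print('face resid over hood', np.median((P[red&(d>0)]@np.array([-s[0],-s[1],1])-s[2])/np.sqrt(1+s[0]**2+s[1]**2)))
yaw=np.radians(1.3);n=np.array([-np.sin(np.radians(40))*np.cos(yaw),-np.sin(np.radians(40))*np.sin(yaw),np.cos(np.radians(40))])
c=Q.mean(0);p=c+.012*n
C=[rplane(z,p,n,u,v) for u,v in [(208.3,3.7),(250.7,7),(249.4,53.7)]]
print(np.array(C).round(4)); print(np.linalg.norm(C[0]-C[1]),np.linalg.norm(C[1]-C[2]));
print('mouth',(C[0]+C[2])/2)
e=C[1]-C[0];print('yaw',np.degrees(np.arctan2(e[0],-e[1])))
# stand: tops of handles at z=.179, holes
for nm,u,v in [('blue',27.6,251.8),('yel',80.6,253),('red',133.2,255)]:
    # top white caps crop px/3.8
    pass
for nm,cx,cy in [('blue',104,312),('yel',305,315),('red',507,319)]:
    print(nm,plane(z,cx/3.8,170+cy/3.8,.179))
print('hole',plane(z,94/3.8,170+204/3.8,.105))
t=load('top0')
cr=lambda x,y:(130+x/4.5,110+y/4)
for nm,x,y in [('hole',105,485)]: print('T',nm,plane(t,*cr(x,y),.105))
for nm,x,y in [('blue',161,473),('yel',237,466),('red',314,459)]: print('T',nm,plane(t,*cr(x,y),.179))
q=proj(t,(C[0]+C[2])/2);print(q,(q-[130,110])*[4.5,4])
E
```

```text
[ 0.84031485  0.0135526  -0.40224068] 11772 slope 40.04450399028846 yaw 0.9239860406065955
face resid over hood 0.01160246064372282
[[0.6949 0.1262 0.1993]
 [0.6956 0.092  0.1992]
 [0.6635 0.0922 0.1723]]
0.03415889027660723 0.041900453389173385
mouth [0.67923333 0.10917353 0.18579329]
yaw 1.1448058550561018
blue [0.435622   0.32234139 0.179     ]
yel [0.44175337 0.2619994  0.179     ]
red [0.44751024 0.20214912 0.179     ]
hole [0.43102045 0.38123667 0.105     ]
T hole [0.42423854 0.38232575 0.105     ]
T blue [0.42999771 0.32234083 0.179     ]
T yel [0.43602388 0.2626896  0.179     ]
T red [0.44205172 0.20221364 0.179     ]
[[226.35700206 158.58736902]] [[433.60650927 194.34947608]]
```

```bash
python3 -m inch '[[[8.5,-1.5,-2,2,-3],[8.5,-2.5,-4,4,-5],[8.5,-2.5,-4,5,-5],[8.5,-2.5,-4,5,-5],[8.5,-2.5,-4,5,-5]]]'; python3 -c "
from h import *
snap('wrist','w2')
print(get_obs()['joint_pos'])
im=cv2.imread('pics/w2.png');cv2.imwrite('pics/w2b.png',im[60:300,120:420].repeat(2,0).repeat(2,1))"
```

```text
clock: 2.7
eef_pos: [0.5921, 0.094, 0.3116]
tool_rot: [0.768, -0.64, -0.014, -0.013]
ft_force: [-0.2, -0.1, 0.2]
grip_width: 0.0856
[0.1389928  0.43561891 0.4522007  1.58668157 0.03851107 3.09834405]
```

View pics/w2.png

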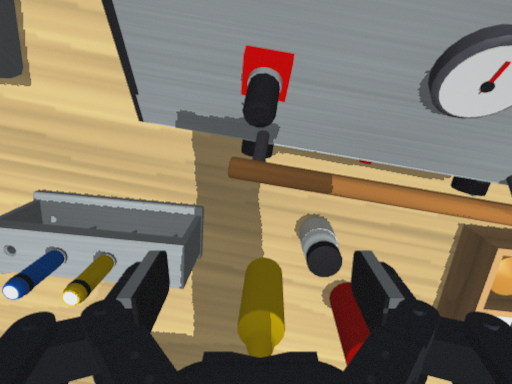

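The wrist picture has the red bush at (268,74) and the knob at (261,100).

```bash
python3 - <<'E'
from h import *
z=load('w2');im=z['im'].astype(int)
cv2.imwrite('pics/w2c.png',cv2.resize(z['im'][35:135,220:320,::-1],None,fx=6,fy=6,interpolation=cv2.INTER_NEAREST))
P=pts(z);d=z['d'];m=np.zeros(d.shape,bool);m[10:100,150:230]=1;m[10:120,310:400]=1
m&=d>0;Q=P[m]
for k in range(8):
    A=np.c_[Q[:,:2],np.ones(len(Q))];s=np.linalg.lstsq(A,Q[:,2],rcond=None)[0];r=abs(A@s-Q[:,2]);Q=Q[r<max(.003,2.5*np.median(r))]
print(s,'slope',np.degrees(np.arctan(np.hypot(*s[:2]))),'yaw',np.degrees(np.arctan2(s[1],s[0])),Q.mean(0))
E
```

```text
[ 0.83964975  0.01324439 -0.40167391] slope 40.02200101809675 yaw 0.9036921611753757 [0.69146403 0.09984144 0.18023602]
```

View pics/w2c.png

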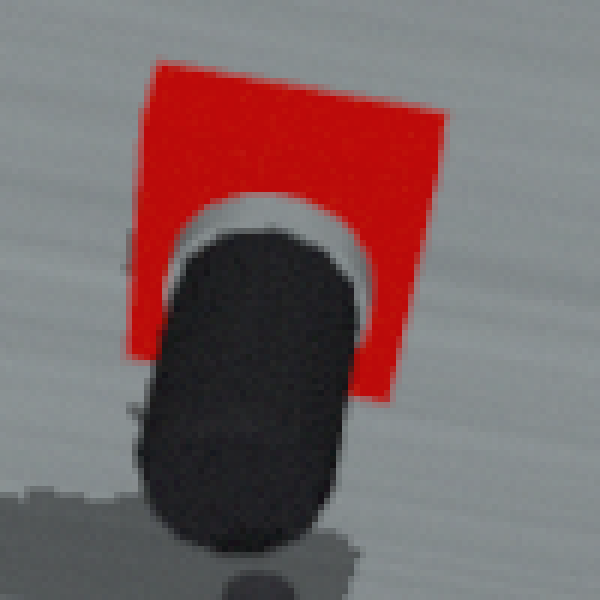

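```bash
python3 - <<'E'
from h import *
z=load('w2');yaw=np.radians(1.2);a=np.radians(40)
n=np.array([-np.sin(a)*np.cos(yaw),-np.sin(a)*np.sin(yaw),np.cos(a)])
c=np.array([0.69146403,0.09984144,0.18023602]);p=c+.012*n
C=np.array([rplane(z,p,n,220+u/6,35+v/6) for u,v in [(157,62),(446,113),(389,402),(128,358)]])
print(C.round(4));print([np.linalg.norm(C[i]-C[i-1]).round(4) for i in range(4)])
e=C[1]-C[0];print('yaw',np.degrees(np.arctan2(e[0],-e[1])))
dn=np.array([-np.cos(a),0,-np.sin(a)])
print('from top edge',(C[0]+C[1])/2+.018*dn,'centre',C.mean(0),'n',n)
# knob top circle centre check: 0.038 along n
m=C.mean(0);print(((proj(z,np.array([m+.038*n,m,m+.005*n]))-[220,35])*6).round(0))
t=load('top0');s=load('scene0')
print(proj(t,m),proj(s,m+.038*n),(proj(s,m+.038*n)-[190,170])*3.8)
E
```

```text
[[0.6963 0.1273 0.2005]
 [0.6969 0.0934 0.2004]
 [0.6635 0.0921 0.1723]
 [0.6627 0.1278 0.1722]]
[np.float64(0.0439), np.float64(0.0338), np.float64(0.0437), np.float64(0.0357)]
yaw 1.0006487144579588
from top edge [0.6828351  0.11034932 0.18884408] centre [0.67984247 0.11014592 0.18633248] n [-0.64264664 -0.01346153  0.76604444]
[[238. 458.]
 [278. 245.]
 [274. 271.]]
[[226.0777171  158.39007034]] [[249.4500467 208.7922303]] [[225.91017746 147.41047515]]
```

```bash
python3 -m inch '[[[8.5,0,0,0,-10],[8.5,0,0,0,-20.5],[8.5,0,0,0,-31],[8.5,0,0,0,-41.5],[8.5,0,0,0,-52]]]' >/dev/null; python3 -m inch '[[[8.5,0,0,0,-10],[8.5,0,0,0,-20.5],[8.5,0,0,0,-31],[8.5,0,0,0,-41.5],[8.5,0,0,0,-52]]]' >/dev/null; python3 -m inch '[[[8.5,0,0,0,-10],[8.5,0,0,0,-20.5],[8.5,0,0,0,-31],[8.5,0,0,0,-41.5],[8.5,0,0,0,-52]]]'; cat >> h.py <<'E'
def go(X,hd=91.2):
    o=get_obs();R=Ro.from_quat(o['tool_rot']).as_matrix();h=np.degrees(np.arctan2(R[1,0],R[0,0]))
    print('shift',(R.T@(np.array(X)-o['eef_pos'])*100).round(2),'roll',round((h-hd+180)%360-180,1),'zax',R[:,2].round(3),'q5,6',o['joint_pos'][4:].round(3),'F',o['ft_force'].round(1),'t',o['clock'])
E
python3 -c "
from h import *
go([.66,.1096,.29])"
```

```text
clock: 4.62
eef_pos: [0.5923, 0.093, 0.3157]
tool_rot: [0.78, 0.625, 0.013, -0.015]
ft_force: [-0.1, 0.1, 0.1]
grip_width: 0.0852
shift [3.   6.26 2.65] roll -13.8 zax [ 0.001  0.039 -0.999] q5,6 [0.038 0.358] F [-0.1  0.1  0.1] t 4.625
```

```bash
python3 -m inch '[[[8,1.5,3.1,1.3,-7],[7,3,6.26,2.65,-13.8],[6,3,6.26,2.65,-13.8],[5,3,6.26,2.65,-13.8],[5,3,6.26,2.65,-13.8]]]'; python3 -c "
from h import *
go([.66,.1096,.201]);snap('wrist','w3')"
```

```text
clock: 5.25
eef_pos: [0.6596, 0.1093, 0.2919]
tool_rot: [0.7, 0.714, 0.015, -0.012]
ft_force: [-0.4, -0.1, -0.8]
grip_width: 0.0504
shift [-0.33  0.    9.08] roll -0.1 zax [ 0.004  0.039 -0.999] q5,6 [0.038 0.128] F [-0.4 -0.1 -0.8] t 5.25
```

View pics/w3.png

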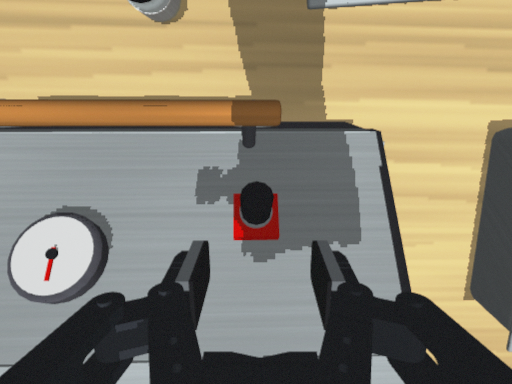

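Between the fingers the knob top is at (257,200) and the red bush spans about (233..279, 194..240).

```bash
python3 - <<'E'
from h import *
z=load('w3');im=z['im'].astype(int)
red=((im[:,:,0]>120)&(im[:,:,1]<60)).astype(np.uint8);red[:170]=0
v,u=np.nonzero(red);print(u.min(),u.max(),v.min(),v.max())
P=pts(z);d=z['d'];m=np.zeros(d.shape,bool);m[150:230,120:180]=1;m[150:230,300:370]=1;m&=d>0;Q=P[m]
for k in range(8):
    A=np.c_[Q[:,:2],np.ones(len(Q))];s=np.linalg.lstsq(A,Q[:,2],rcond=None)[0];r=abs(A@s-Q[:,2]);Q=Q[r<max(.003,2.5*np.median(r))]
print(s,'slope',np.degrees(np.arctan(np.hypot(*s[:2]))),'yaw',np.degrees(np.arctan2(s[1],s[0])))
yaw=np.radians(1.1);a=np.radians(40)
n=np.array([-np.sin(a)*np.cos(yaw),-np.sin(a)*np.sin(yaw),np.cos(a)]);p=Q.mean(0)+.012*n
C=np.array([rplane(z,p,n,u,v) for u,v in [(u.min()-.5,v.min()-.5),(u.max()+.5,v.min()-.5),(u.min()-.5,v.max()+.5),(u.max()+.5,v.max()+.5)]]);print(C.round(4))
up=np.array([np.cos(a),0,np.sin(a)]);print('mouth',C[:2].mean(0)+.018*up, C.mean(0))
M=C[:2].mean(0)+.018*up
k=im.max(2)<45
kk=k[170:235,225:290];vv,uu=np.nonzero(kk);print('knob px',uu.min()+225,uu.max()+225,vv.min()+170,vv.max()+170,'pred s=38',proj(z,M+.038*n),'pred s5',proj(z,M+.005*n))
E
```

```text
45 278 194 279
[ 0.83791723  0.01329417 -0.40007511] slope 39.96377107986559 yaw 0.908963323889396
[[ 0.6651 -0.0583  0.1717]
 [ 0.6634  0.1296  0.1732]
 [ 0.7163 -0.0424  0.2149]
 [ 0.7158  0.1275  0.2172]]
mouth [0.67803198 0.03567725 0.18401543] [0.69015312 0.03910135 0.19423742]
knob px 241 272 182 223 pred s=38 [[146.01634028 197.54456665]] pred s5 [[158.84170005 212.71596765]]
```

```bash
python3 - <<'E'
from h import *
z=load('w3')
print(plane(z,256.5,200,.21),plane(z,256,235,.19), plane(z,233,195,.173),plane(z,278.5,195,.173))
# finger mid
print(z['d'][260,198],z['d'][260,322])
E
```

```text
[0.65605226 0.11040301 0.21      ] [0.69272585 0.11118399 0.19      ] [0.66497032 0.09239962 0.173     ] [0.66472755 0.12971365 0.173     ]
0.13212536 0.13163643
```

```bash
python3 -m inch '[[[5,-0.1,0,3,0],[5,-0.2,0,6,0],[4.5,-0.24,0,8,0],[4,-0.24,0,9.08,0],[4,-0.24,0,9.08,0]]]'; python3 -c "
from h import *
go([.66,.1105,.201]);snap('wrist','w4')"
```

```text
clock: 5.92
eef_pos: [0.6595, 0.1104, 0.2012]
tool_rot: [0.7, 0.714, 0.015, -0.012]
ft_force: [1.2, 0.3, 0.7]
grip_width: 0.0403
shift [0.   0.05 0.02] roll -0.1 zax [ 0.003  0.039 -0.999] q5,6 [0.038 0.13 ] F [1.2 0.3 0.7] t 5.925
```

View pics/w4.png

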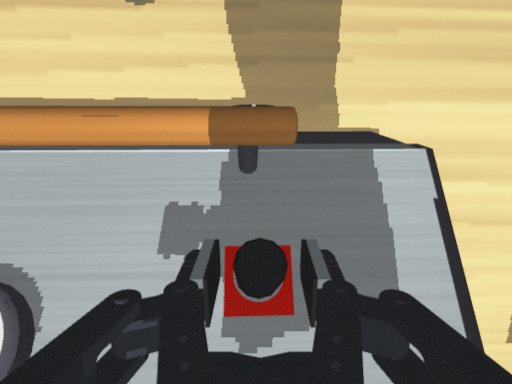

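The knob sits between the pads at (260,268). Closing, then pulling along the bore axis.

```bash
python3 -m inch '[[[2,0,0,0,0],[2,0,0,0,0],[2,0,0,0,0],[2,0,0,0,0],[2,0,0,0,0]]]'; python3 -m inch '[[[2,0.02,-0.65,-0.77,0],[2,0.04,-1.3,-1.53,0],[2,0.06,-1.95,-2.3,0],[2,0.07,-2.6,-3.07,0],[2,0.09,-3.5,-4.2,0]]]'; python3 -c "
from h import *
go([.66,.1105,.201]);snap('wrist','w5');snap('scene','s5')
im=cv2.imread('pics/s5.png')[120:280,180:340];cv2.imwrite('pics/s5c.png',cv2.resize(im,None,fx=3.5,fy=3.5))"
```

```text
clock: 6.6
eef_pos: [0.6607, 0.1105, 0.2038]
tool_rot: [0.7, 0.714, 0.017, -0.011]
ft_force: [-1.1, -1.0, 6.6]
grip_width: 0.022
clock: 7.22
eef_pos: [0.6245, 0.1091, 0.2456]
tool_rot: [0.7, 0.714, 0.016, -0.012]
ft_force: [-0.0, 0.4, -0.2]
grip_width: 0.0218
shift [-0.1   3.52  4.48] roll -0.1 zax [ 0.006  0.04  -0.999] q5,6 [0.038 0.136] F [-0.   0.4 -0.2] t 7.225
```

View pics/w5.png

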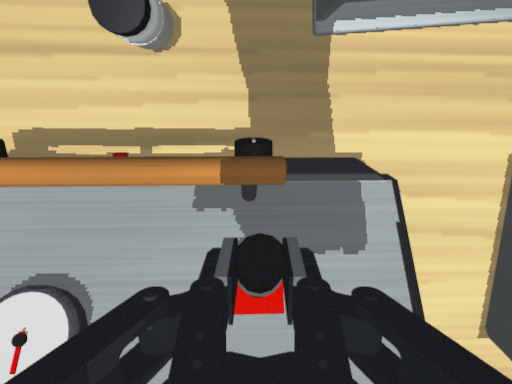

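View pics/s5c.png

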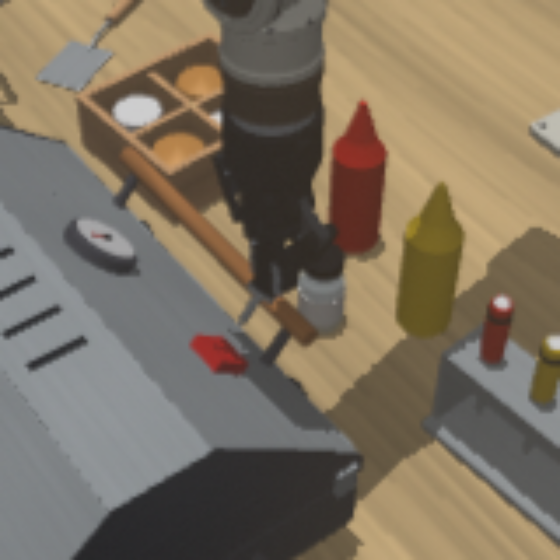

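```bash
python3 -m inch '[[[2,0,-2,-4.5,0],[2,4,-6,-6,0],[2,8.5,-9.5,-6,0],[2,13,-13,-6,0],[2,17,-16.5,-6,0]]]'; python3 -c "
from h import *
go([.389,.382,.30])"
```

```text
clock: 7.95
eef_pos: [0.4548, 0.2747, 0.3128]
tool_rot: [0.7, 0.714, 0.018, -0.01]
ft_force: [0.5, 0.2, 0.3]
grip_width: 0.022
shift [10.8  -6.38  1.64] roll -0.0 zax [ 0.011  0.041 -0.999] q5,6 [0.03  0.507] F [0.5 0.2 0.3] t 7.95
```

```bash
python3 -m inch '[[[2,5,-3,0.5,0],[2,9,-5.4,1,0],[2,10.8,-6.4,1.6,0],[2,10.8,-6.4,1.6,0],[2,10.8,-6.4,1.6,0]]]'; python3 -c "
from h import *
go([.389,.382,.30]);snap('wrist','w6');snap('scene','s6');snap('top','t6')
im=cv2.imread('pics/s6.png')[170:290,290:410];cv2.imwrite('pics/s6c.png',cv2.resize(im,None,fx=5,fy=5))"
```

```text
clock: 8.57
eef_pos: [0.389, 0.3815, 0.3005]
tool_rot: [0.7, 0.714, 0.018, -0.01]
ft_force: [0.6, -0.6, 0.1]
grip_width: 0.0219
shift [ 0.05 -0.    0.05] roll -0.0 zax [ 0.011  0.04  -0.999] q5,6 [0.022 0.745] F [ 0.6 -0.6  0.1] t 8.575
```

View pics/w6.png

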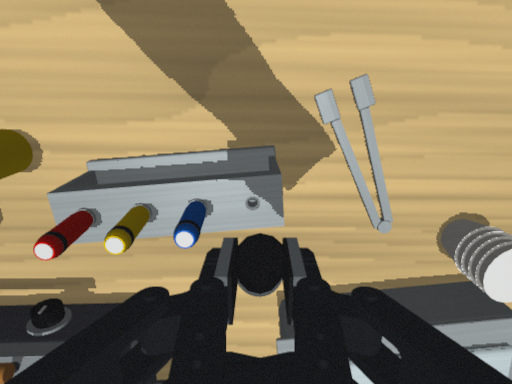

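View pics/s6c.png

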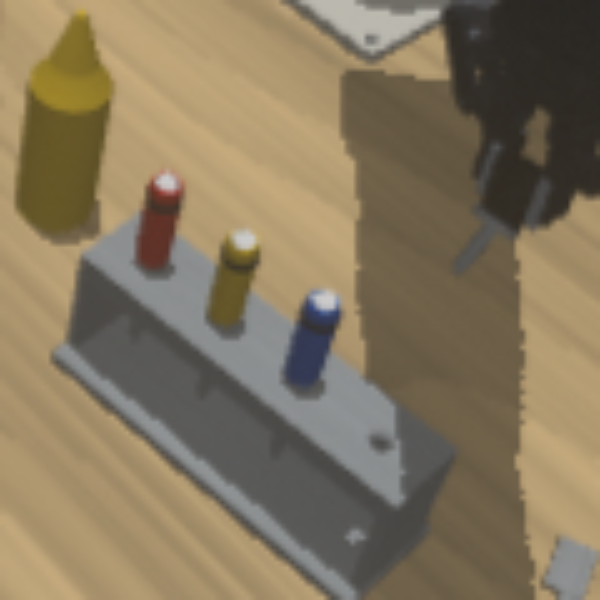

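View pics/t6.png

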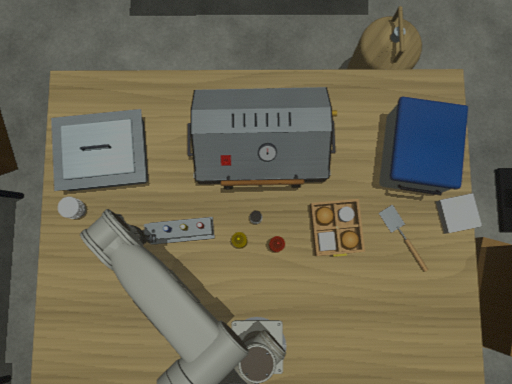

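Scene view: the stem tip is at pixel (381.6,223.6) and the free hole at (366,258). In the wrist picture the hole is at (252,202).

```bash
python3 - <<'E'
from h import *
s=load('s6');w=load('w6');t=load('t6')
print('hole scene',plane(s,366,258.2,.105),'wrist',plane(w,252.2,202.3,.105))
im=w['im'][180:225,225:285,::-1];cv2.imwrite('pics/w6c.png',cv2.resize(im,None,fx=10,fy=10,interpolation=cv2.INTER_NEAREST))
e=get_obs()['eef_pos']
o,d=ray(s,381.6,223.6)
# plane y = const at tool jaws centre + tilt
for y in (.380,.3825,.385):
    X=o+d*(y-o[1])/d[1];print('tip',X, (X-e))
o,d=ray(s,389.4,215); X=o+d*(.382-o[1])/d[1];print('coll',X-e)
for nm,x,y in [('red',167,183),('yel',243,240),('blue',323,300)]: print(nm,plane(s,290+x/5,170+y/5,.179))
for nm,x,y in [('red',43,250),('yel',115,244),('blue',184,239)]: print(nm,plane(w,x,y,.179))
E
```

```text
hole scene [0.43097016 0.38189788 0.105     ] wrist [0.43005527 0.38214355 0.105     ]
tip [0.41838196 0.38       0.2526067 ] [ 0.02885383 -0.0011354  -0.0480952 ]
tip [0.42368901 0.3825     0.25878774] [ 0.03416088  0.0013646  -0.04191415]
tip [0.42899606 0.385      0.26496879] [ 0.03946793  0.0038646  -0.0357331 ]
coll [ 0.01033358  0.0008646  -0.0239006 ]
red [0.44823575 0.20376949 0.179     ]
yel [0.44261069 0.26301878 0.179     ]
blue [0.43703534 0.32174451 0.179     ]
red [0.4468992  0.20238745 0.179     ]
yel [0.44125464 0.2634308  0.179     ]
blue [0.43652553 0.32227108 0.179     ]
```

View pics/w6c.png

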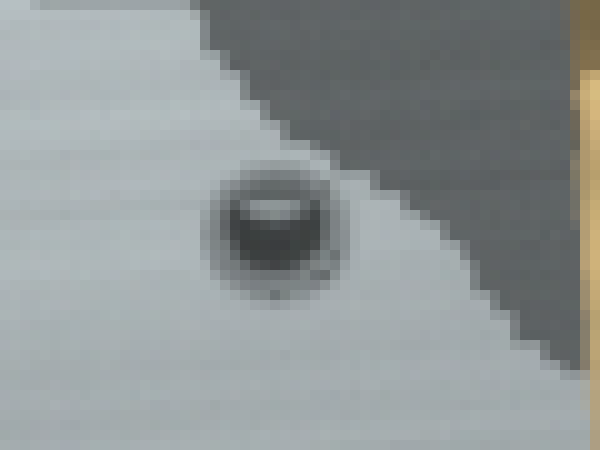

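```bash
python3 -c "
from h import *
go([.394,.380,.16])"
```

```text
shift [-0.69  0.28 14.06] roll -0.1 zax [ 0.011  0.041 -0.999] q5,6 [0.022 0.745] F [0.6 0.  0. ] t 8.725
```

```bash
python3 -m inch '[[[2,-0.3,0.1,5,0],[2,-0.5,0.2,10,0],[2,-0.69,0.28,14,0],[2,-0.69,0.28,14,0],[2,-0.69,0.28,14,0]]]'; python3 -c "
from h import *
go([.394,.380,.15]);snap('scene','s7');snap('wrist','w7')
im=cv2.imread('pics/s7.png')[210:290,320:420];cv2.imwrite('pics/s7c.png',cv2.resize(im,None,fx=7,fy=7))"
```

```text
clock: 9.35
eef_pos: [0.3952, 0.3804, 0.1624]
tool_rot: [0.701, 0.713, 0.02, -0.01]
ft_force: [0.6, -0.1, 0.1]
grip_width: 0.0222
shift [-0.09 -0.14  1.23] roll -0.2 zax [ 0.013  0.043 -0.999] q5,6 [0.022 0.738] F [ 0.6 -0.1  0.1] t 9.35
```

View pics/s7c.png

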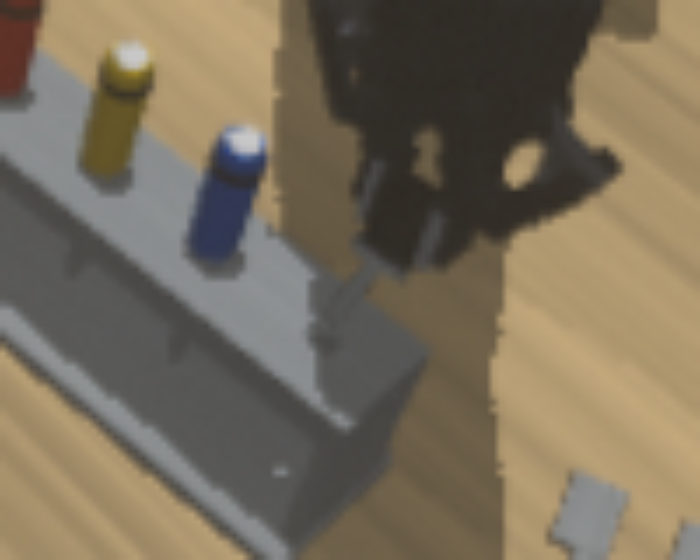

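View pics/w7.png

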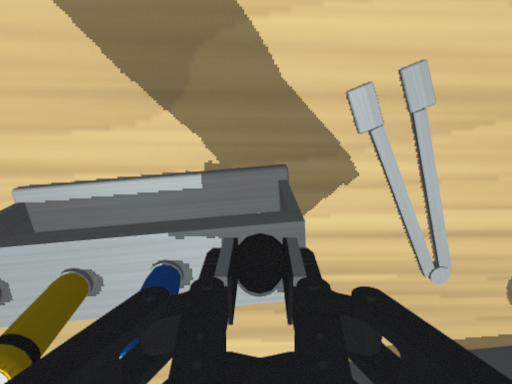

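```bash
python3 -c "
from h import *
s=load('s7');e=get_obs()['eef_pos']
print(((proj(s,np.array([e+[.036,.002,-.041],[.4303,.382,.105],e+[.031,.002,-.035]]))-[320,210])*7).round(0))
im=cv2.imread('pics/s7.png')[235:270,350:390];im=cv2.convertScaleAbs(im,alpha=1.8);cv2.imwrite('pics/s7d.png',cv2.resize(im,None,fx=15,fy=15,interpolation=cv2.INTER_NEAREST))"
```

```text
[[333. 316.]
 [323. 337.]
 [345. 302.]]
```

View pics/s7d.png

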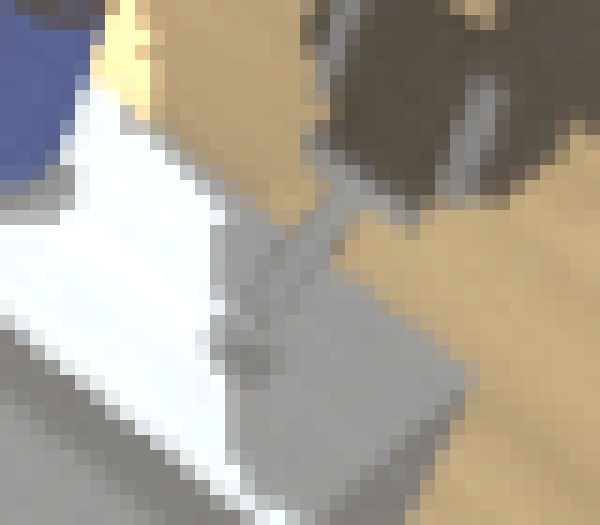

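```bash
python3 -m inch '[[[2,-0.05,0,1,0],[2,-0.07,0,1.4,0],[2,-0.08,0,1.7,0],[2,-0.09,0,2.0,0],[2,-0.09,0,2.0,0]]]'; python3 -c "
from h import *
go([.394,.380,.15]);snap('scene','s8')
im=cv2.imread('pics/s8.png')[235:270,350:390];im=cv2.convertScaleAbs(im,alpha=1.8);cv2.imwrite('pics/s8d.png',cv2.resize(im,None,fx=15,fy=15,interpolation=cv2.INTER_NEAREST))"
```

```text
clock: 10.07
eef_pos: [0.3972, 0.3815, 0.1438]
tool_rot: [0.701, 0.713, 0.022, -0.009]
ft_force: [5.1, -0.3, 1.6]
grip_width: 0.022
shift [-0.11 -0.31 -0.63] roll -0.2 zax [ 0.018  0.045 -0.999] q5,6 [0.021 0.737] F [ 5.1 -0.3  1.6] t 10.075
```

View pics/s8d.png

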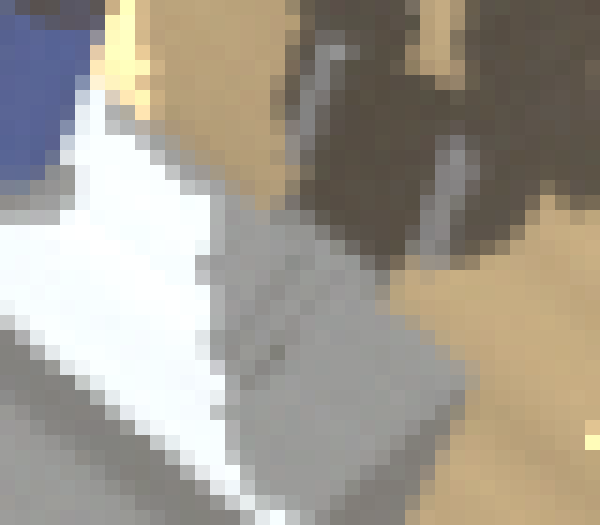

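```bash
python3 -m inch '[[[2,-0.02,0.3,0.4,0],[2,-0.02,0.6,0.35,0],[2,-0.02,0.95,0.25,0],[2,-0.02,1.3,0.1,0],[2,-0.02,1.6,0,0]]]'; python3 -c "
from h import *
go([.4303,.3805,.15]);snap('scene','s9')
im=cv2.imread('pics/s9.png')[225:270,350:400];im=cv2.convertScaleAbs(im,alpha=1.8);cv2.imwrite('pics/s9d.png',cv2.resize(im,None,fx=13,fy=13,interpolation=cv2.INTER_NEAREST))"
```

```text
clock: 10.75
eef_pos: [0.4049, 0.3803, 0.1428]
tool_rot: [0.7, 0.714, 0.015, -0.015]
ft_force: [-11.6, -3.5, 8.1]
grip_width: 0.022
shift [ 0.    2.54 -0.72] roll -0.0 zax [-0.     0.043 -0.999] q5,6 [0.032 0.717] F [-11.6  -3.5   8.1] t 10.75
```

View pics/s9d.png

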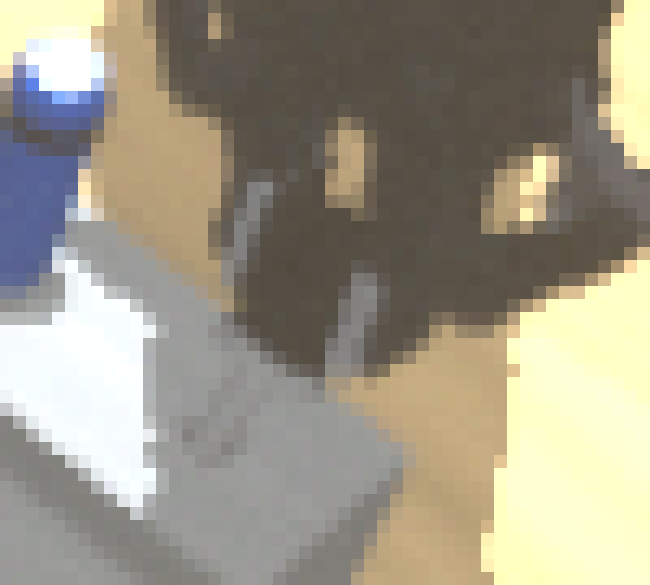

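```bash
python3 -m inch '[[[2,0,1,0.1,0],[2,0,2,0,0],[2,0,2.6,-0.1,0],[2,0,3,-0.2,0],[2,0,3.3,-0.3,0]]]'; python3 -c "
from h import *
go([.4303,.3805,.15]);snap('scene','s10')
im=cv2.imread('pics/s10.png')[225:270,350:400];im=cv2.convertScaleAbs(im,alpha=1.8);cv2.imwrite('pics/s10d.png',cv2.resize(im,None,fx=13,fy=13,interpolation=cv2.INTER_NEAREST))"
```

```text
clock: 11.42
eef_pos: [0.4321, 0.3799, 0.1431]
tool_rot: [0.699, 0.715, 0.01, -0.019]
ft_force: [-8.2, 1.2, -1.6]
grip_width: 0.0218
shift [ 0.09 -0.19 -0.69] roll 0.1 zax [-0.014  0.04  -0.999] q5,6 [0.04  0.679] F [-8.2  1.2 -1.6] t 11.425
```

View pics/s10d.png

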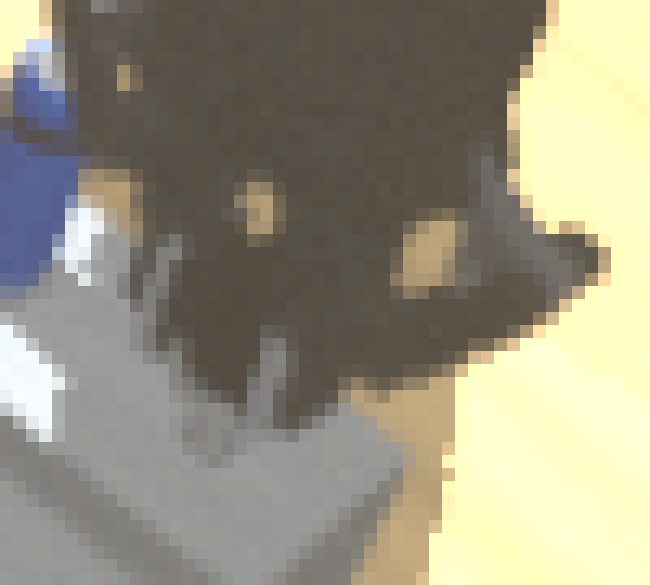

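```bash
python3 -c "
from h import *
snap('wrist','w10')
s=load('s10');print(((proj(s,np.array([[.4303,.382,.105],[.4303,.382,.12],get_obs()['eef_pos']]))-[350,225])*13).round(0))"
```

```text
[[210. 430.]
 [226. 392.]
 [237. 330.]]
```

View pics/w10.png

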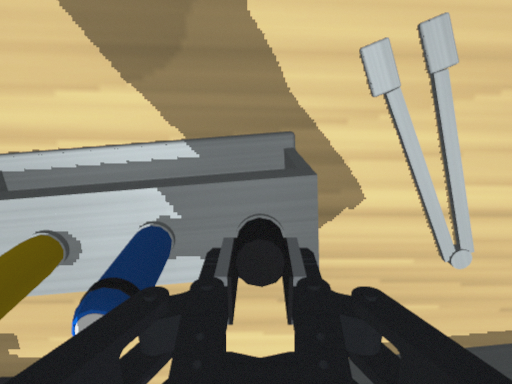

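The wrist view shows the knob now upright, with its collar arc at (260,220) just over the hole. Pushing it down.

```bash
python3 -c "
from h import *
go([.4303,.3815,.125])"; python3 -m inch '[[[2,0,-0.1,0.6,0],[2,0,-0.15,1.2,0],[2,0.05,-0.2,1.8,0],[2,0.05,-0.2,2.2,0],[2,0.05,-0.2,2.2,0]]]';python3 -c "
from h import *
go([.4303,.3815,.125]);snap('wrist','w11')"
```

```text
shift [ 0.08 -0.18  1.82] roll 0.1 zax [-0.014  0.04  -0.999] q5,6 [0.04  0.679] F [-8.4  1.1  1.4] t 11.525
clock: 12.15
eef_pos: [0.433, 0.3825, 0.1294]
tool_rot: [0.699, 0.715, 0.015, -0.017]
ft_force: [-5.8, -5.5, 39.7]
grip_width: 0.022
shift [-0.11 -0.27  0.44] roll 0.1 zax [-0.004  0.046 -0.999] q5,6 [0.037 0.683] F [-5.8 -5.5 39.7] t 12.15
```

View pics/w11.png

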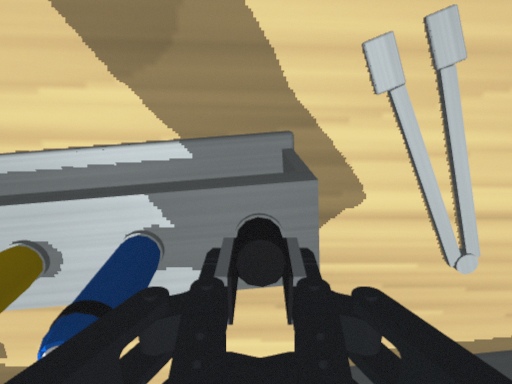

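```bash
python3 -m inch '[[[4.2,0,0,0,0],[4.2,0,0,0,0],[4.2,0,0,-0.5,0],[4.2,-0.1,0,-2,0],[4.2,-0.2,0,-5,0]]]';python3 -c "
from h import *
go([.4303,.3815,.125]);snap('wrist','w12');snap('scene','s12')
im=cv2.imread('pics/s12.png')[215:275,330:400];cv2.imwrite('pics/s12d.png',cv2.resize(im,None,fx=10,fy=10,interpolation=cv2.INTER_NEAREST))"
```

```text
clock: 12.82
eef_pos: [0.4323, 0.3774, 0.1784]
tool_rot: [0.699, 0.715, 0.013, -0.017]
ft_force: [0.7, -0.5, 0.6]
grip_width: 0.042
shift [ 0.19 -0.16  5.35] roll 0.1 zax [-0.007  0.043 -0.999] q5,6 [0.037 0.677] F [ 0.7 -0.5  0.6] t 12.825
```

View pics/w12.png

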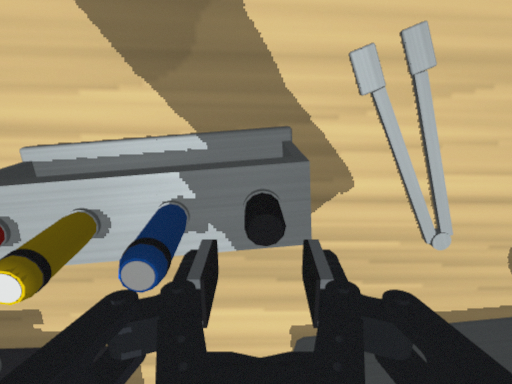

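View pics/s12d.png

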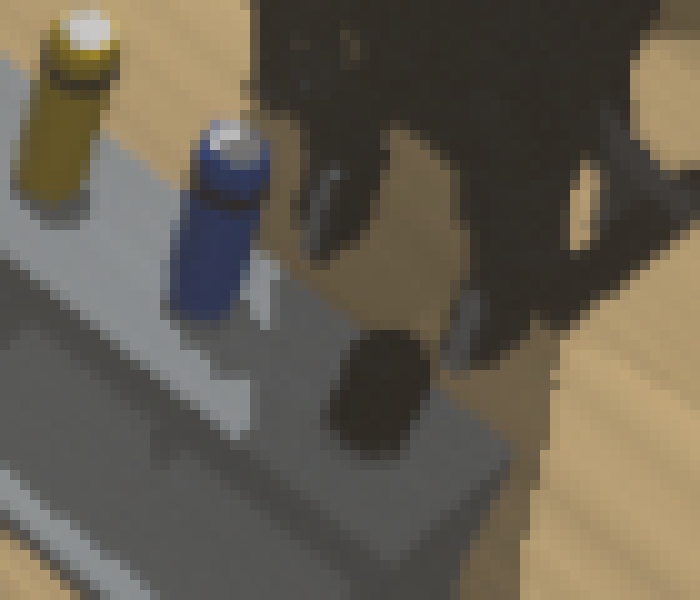

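The plug stands at (264,218) in the wrist view, with its collar apparently on the plate. I'll check this by depth and find the red probe.

```bash
python3 -c "
from h import *
w=load('w12');P=pts(w)
print(P[225:234:3,258:272:4].round(4).reshape(-1,3)); print('plate',P[215,230],P[200,300])
print(plane(w,264,230,.143))
s=load('s12');P=pts(s);print(P[215+36,330+38], 'blue',P[215+14,330+23])
go([.4475,.2025,.30])"
```

```text
[[0.4266 0.378  0.1435]
 [0.4264 0.3802 0.1438]
 [0.4264 0.3825 0.1438]
 [0.4266 0.3847 0.1433]
 [0.4285 0.378  0.1433]
 [0.4286 0.3803 0.143 ]
 [0.4287 0.3826 0.1427]
 [0.4286 0.3848 0.143 ]
 [0.4306 0.3781 0.1427]
 [0.4305 0.3804 0.1429]
 [0.4303 0.3826 0.1433]
 [0.4306 0.3849 0.1426]]
plate [0.43581944 0.36055919 0.10523287] [0.42470329 0.40781515 0.10525753]
[0.42981747 0.38147248 0.143     ]
[0.43386546 0.38077798 0.14215241] blue [0.44014958 0.317754   0.18170119]
shift [-17.12   0.89 -12.55] roll 0.1 zax [ 0.001  0.05  -0.999] q5,6 [0.037 0.677] F [ 0.8  0.8 -0.1] t 12.925
```

Knob top is at z = 0.143 and level, so the plug is seated. Next, over to the red probe.

```bash
python3 -m inch '[[[4.2,0,0,-5,0],[4.2,-1,0.2,-8,0],[4.2,-6,0.4,-8.5,0],[4.2,-11.5,0.6,-9,0],[4.2,-16.9,0.9,-9,0]]]';python3 -m inch '[[[4.2,0,0,0,0],[4.2,0,0,0,0],[4.2,0,0,0,0],[4.2,0,0,0,0],[4.2,0,0,0,0]]]';python3 -c "
from h import *
go([.4475,.2030,.135]);snap('wrist','w13')"
```

```text
clock: 13.55
eef_pos: [0.4476, 0.205, 0.2648]
tool_rot: [0.699, 0.715, 0.018, -0.017]
ft_force: [0.1, -0.7, 0.8]
grip_width: 0.042
clock: 14.18
eef_pos: [0.4474, 0.2058, 0.2646]
tool_rot: [0.698, 0.715, 0.018, -0.017]
ft_force: [-0.2, 0.4, 1.2]
grip_width: 0.0421
shift [-0.92 -0.03 12.93] roll 0.2 zax [ 0.001  0.05  -0.999] q5,6 [0.045 0.381] F [-0.2  0.4  1.2] t 14.175
```

View pics/w13.png

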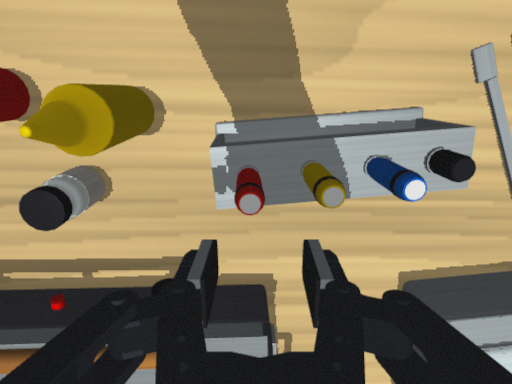

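The red cap is at (250,204) in the wrist view, slightly left of the finger centre line at (259), as the tool leans.

```bash
python3 -c "
from h import *
w=load('w13');print(plane(w,250,204,.179));P=pts(w);print(P[204,250],P[180,249])
o=get_obs();print(o['joint_pos'])
go([.4465,.2025,.185]);go([.4465,.2025,.135])"
```

```text
[0.44815234 0.20331857 0.179     ]
[0.44815971 0.20331908 0.17897994] [0.43658367 0.20282657 0.15693126]
[0.40431984 0.20139893 0.00420166 1.35257558 0.04510347 0.38083916]
shift [-0.71 -0.12  7.94] roll 0.2 zax [ 0.002  0.05  -0.999] q5,6 [0.045 0.381] F [-0.   1.1 -0.1] t 14.225
shift [-0.96 -0.14 12.94] roll 0.2 zax [ 0.002  0.05  -0.999] q5,6 [0.045 0.381] F [-0.   1.1 -0.1] t 14.225
```

```bash
python3 -m inch '[[[4.2,-0.3,0,4,0],[4.2,-0.6,0,8,0],[4.2,-0.8,0,11,0],[4.2,-0.88,0.02,12.94,0],[4.2,-0.88,0.02,12.94,0]]]';python3 -c "
from h import *
go([.448,.2033,.135]);snap('wrist','w14')"
```

```text
clock: 14.85
eef_pos: [0.4467, 0.203, 0.1334]
tool_rot: [0.698, 0.715, 0.016, -0.018]
ft_force: [-0.3, 0.6, -0.0]
grip_width: 0.0418
shift [ 0.04  0.13 -0.16] roll 0.2 zax [-0.002  0.048 -0.999] q5,6 [0.045 0.376] F [-0.3  0.6 -0. ] t 14.85
```

View pics/w14.png

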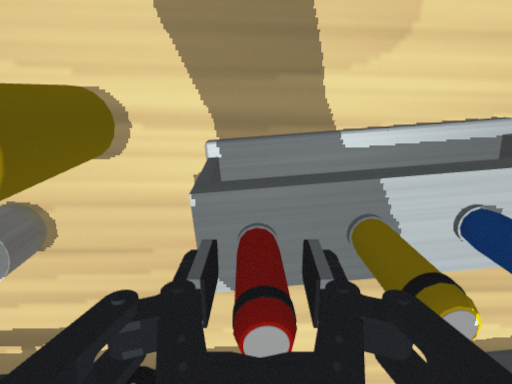

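The red handle stands between the open pads at (262,280). Closing, then lifting.

```bash
python3 -m inch '[[[1.8,0,0.1,0,0],[1.8,0,0.1,0,0],[1.8,0,0.1,0,0],[1.8,0,0.1,0,0],[1.8,0,0.1,0,0]]]';python3 -m inch '[[[1.8,0.15,0,-3,0],[1.8,0.3,0,-6.5,0],[1.8,0.5,0,-11,0],[1.8,0.7,0,-15,0],[1.8,0.9,0,-19,0]]]';python3 -c "
from h import *
go([.60,.141,.335]);print(get_obs()['joint_pos'])
snap('scene','s15');im=cv2.imread('pics/s15.png')[120:280,250:410];cv2.imwrite('pics/s15d.png',cv2.resize(im,None,fx=4,fy=4))"
```

```text
clock: 15.52
eef_pos: [0.4497, 0.2032, 0.1361]
tool_rot: [0.698, 0.715, 0.019, -0.016]
ft_force: [0.3, -2.9, 5.2]
grip_width: 0.0207
clock: 16.15
eef_pos: [0.4486, 0.2031, 0.3278]
tool_rot: [0.698, 0.715, 0.019, -0.016]
ft_force: [-0.3, 0.6, -1.1]
grip_width: 0.0205
shift [-6.53 14.99 -0.99] roll 0.2 zax [ 0.003  0.05  -0.999] q5,6 [0.045 0.375] F [-0.3  0.6 -1.1] t 16.15
[0.39865143 0.18770887 0.14919479 1.50963014 0.04514053 0.37520462]
```

View pics/s15d.png

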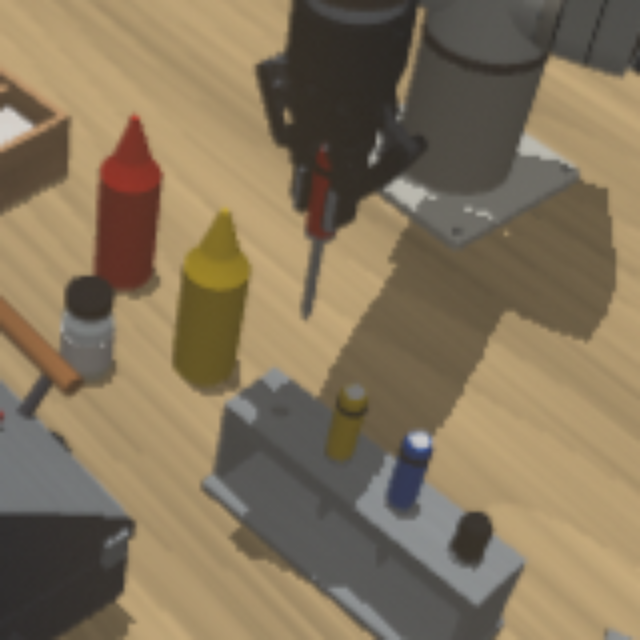

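```bash
python3 -c "
from h import *
for f in ('s15','t6'):
    z=load(f);q=proj(z,[.678,.1108,.184])[0];print(f,q)
    u,v=int(q[0]),int(q[1]);im=z['im'][v-15:v+16,u-18:u+18,::-1];print(u-18,v-15);cv2.imwrite('pics/b_%s.png'%f,cv2.resize(im,None,fx=16,fy=16,interpolation=cv2.INTER_NEAREST))
"
```

```text
s15 [243.36446853 219.57678363]
225 204
t6 [225.93539649 159.03169389]
207 144
```

View pics/b_s15.png

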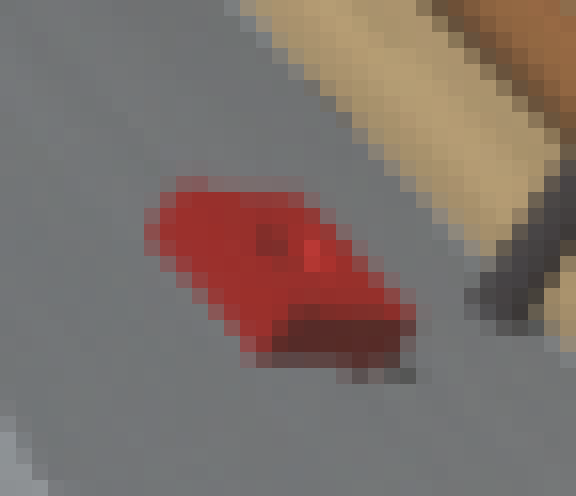

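View pics/b_t6.png

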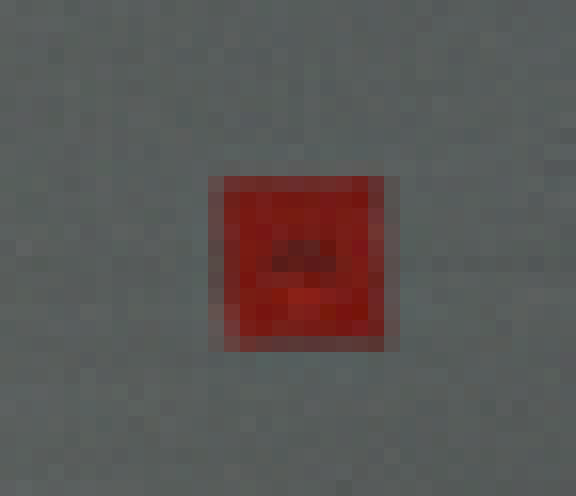

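```bash
python3 -c "
from h import *
s=load('s15');e=np.array([.4486,.2031,.3278])
for dy in (0,.003,.006): print(dy,proj(s,e+[0,dy,-.116]),proj(s,e+[0.003,dy,-.116]))
w=snap('wrist','w16')"
```

```text
0 [[324.73026331 199.08252132]] [[323.9843478 199.5032538]]
0.003 [[325.42639802 199.68477378]] [[324.68008099 200.10690053]]
0.006 [[326.12480837 200.28899499]] [[325.37809118 200.7125229 ]]
```

View pics/w16.png

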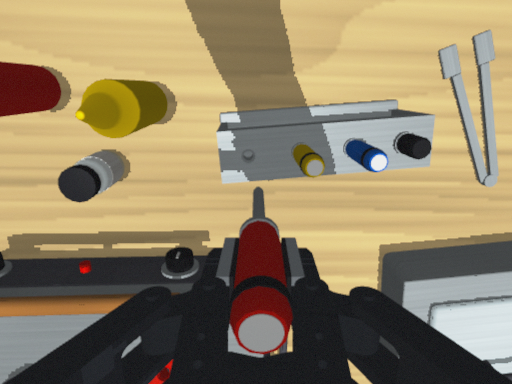

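The wrist view shows the probe in the grip with its tip at (258,188), straight down the tool axis.

```bash
python3 -c "
from h import *
w=load('w16');e=get_obs()['eef_pos'];print(plane(w,258,188,.212)-e, pts(w)[192,258]-e)
go([.6765,.105,.325])"
```

```text
[ 0.00091236  0.00529005 -0.11932186] [-0.00561923  0.0037061  -0.08960519]
shift [-10.48  22.33   0.36] roll 0.2 zax [ 0.012  0.054 -0.998] q5,6 [0.045 0.375] F [ 1.3  0.4 -0.9] t 16.25
```

```bash
python3 -m inch '[[[1.8,-2,4.5,0,0],[1.8,-4.2,9.2,0,0],[1.8,-6.4,13.8,0,0],[1.8,-8.6,18.4,0,0],[1.8,-10,21.5,0,0]]]';python3 -m inch '[[[1.8,0,0.2,0,0],[1.8,0,0.3,0,0],[1.8,0,0.3,0,0],[1.8,0,0.3,0,0],[1.8,0,0.3,0,0]]]';python3 -c "
from h import *
go([.679,.1057,.3145]);print(get_obs()['joint_pos'])
snap('scene','s17');im=cv2.imread('pics/s17.png')[140:240,200:300];cv2.imwrite('pics/s17d.png',cv2.resize(im,None,fx=6,fy=6))
snap('wrist','w17')"
```

```text
clock: 16.88
eef_pos: [0.6696, 0.1083, 0.3266]
tool_rot: [0.699, 0.715, 0.023, -0.016]
ft_force: [0.1, 0.8, 0.2]
grip_width: 0.0204
clock: 17.5
eef_pos: [0.6721, 0.1089, 0.3276]
tool_rot: [0.698, 0.715, 0.023, -0.015]
ft_force: [-0.6, -0.1, -0.7]
grip_width: 0.0207
shift [-0.41  0.66  1.3 ] roll 0.2 zax [ 0.011  0.055 -0.998] q5,6 [0.053 0.115] F [-0.6 -0.1 -0.7] t 17.5
[0.13831108 0.62853327 0.80950595 1.73353099 0.05262249 0.11487164]
```

View pics/s17d.png

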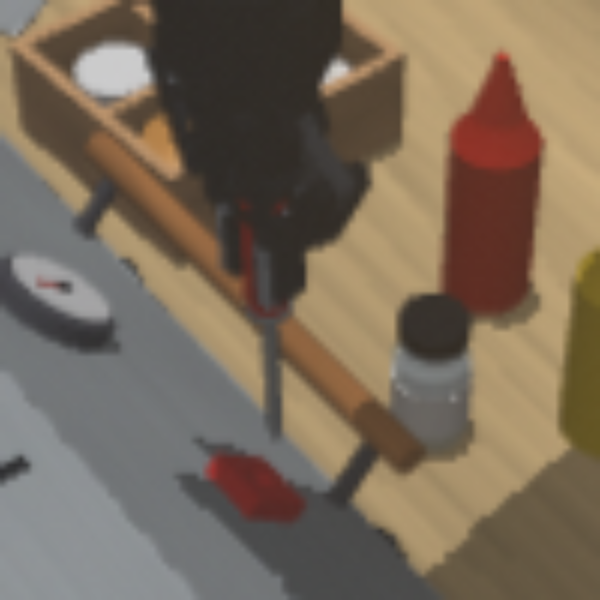

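View pics/w17.png

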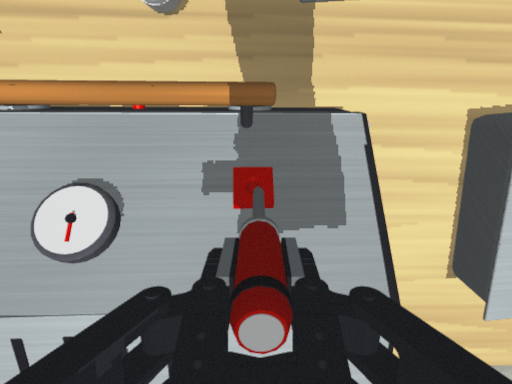

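```bash
python3 -c "
from h import *
z=load('w17');im=z['im'][155:225,220:290,::-1];cv2.imwrite('pics/w17c.png',cv2.resize(im,None,fx=9,fy=9,interpolation=cv2.INTER_NEAREST))
e=np.array([.6721,.1089,.3276]);M=np.array([.678,.1108,.184])
print(((proj(z,np.array([M,e+[.001,.0056,-.1165]]))-[220,155])*9).round())
P=pts(z);print(P[172,240],P[172,268],P[205,240])
"
```

```text
[[296. 275.]
 [348. 314.]]
[0.66750589 0.0992262  0.17680187] [0.66747776 0.12460328 0.17603271] [0.69372114 0.09939953 0.19145527]
```

View pics/w17c.png

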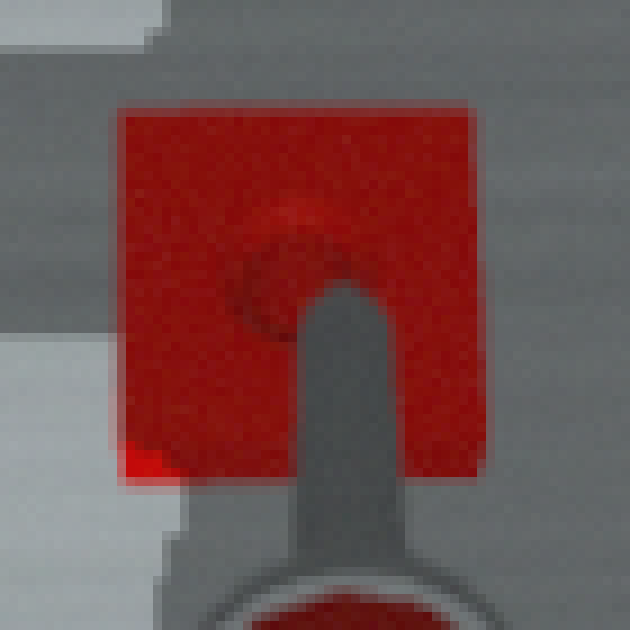

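```bash
python3 -m inch '[[[1.8,-0.4,0.6,0.8,0],[1.8,-0.47,0.68,1.6,0],[1.8,-0.5,0.7,2.1,0],[1.8,-0.53,0.72,2.6,0],[1.8,-0.55,0.74,3.0,0]]]';python3 -c "
from h import *
go([.679,.1052,.2965])
snap('wrist','w18');z=load('w18');im=z['im'][155:225,220:290,::-1];cv2.imwrite('pics/w18c.png',cv2.resize(im,None,fx=9,fy=9,interpolation=cv2.INTER_NEAREST))
"
```

```text
clock: 18.23
eef_pos: [0.68, 0.105, 0.2967]
tool_rot: [0.698, 0.715, 0.023, -0.015]
ft_force: [-0.4, -0.1, -0.4]
grip_width: 0.0205
shift [ 0.02 -0.1   0.02] roll 0.2 zax [ 0.01   0.055 -0.998] q5,6 [0.053 0.108] F [-0.4 -0.1 -0.4] t 18.225
```

View pics/w18c.png

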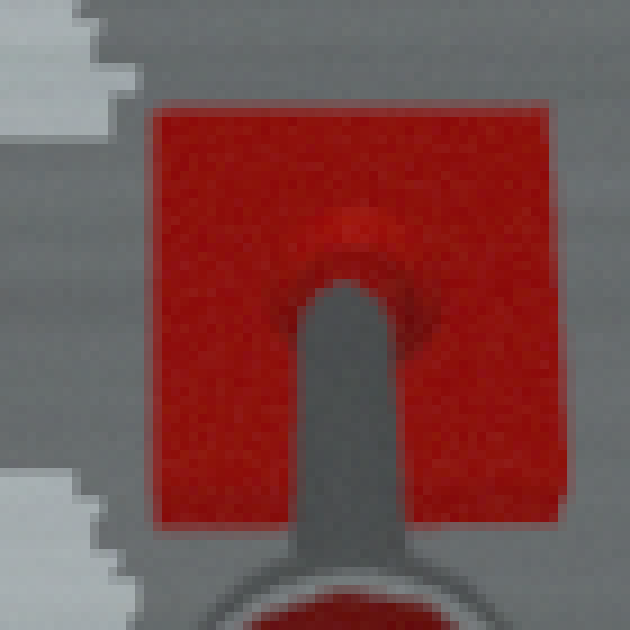

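The tip is over the bore: (345,320) in the crop against the bore centre at (355,310), and no contact yet. Lowering until it touches.

```bash
python3 -m inch '[[[1.8,0.05,0,0.3,0],[1.8,0.05,0,0.6,0],[1.8,0.05,0,0.9,0],[1.8,0.03,0,1.1,0],[1.8,0.03,0,1.1,0]]]';python3 -c "
from h import *
go([.679,.1052,.2965])
snap('wrist','w19');z=load('w19');im=z['im'][155:225,220:290,::-1];cv2.imwrite('pics/w19c.png',cv2.resize(im,None,fx=9,fy=9,interpolation=cv2.INTER_NEAREST))
"
```

```text
clock: 18.9
eef_pos: [0.6802, 0.1061, 0.2892]
tool_rot: [0.698, 0.715, 0.025, -0.014]
ft_force: [-3.3, -1.0, 10.4]
grip_width: 0.0206
shift [-0.05 -0.11 -0.74] roll 0.2 zax [ 0.014  0.056 -0.998] q5,6 [0.053 0.109] F [-3.3 -1.  10.4] t 18.9
```

View pics/w19c.png

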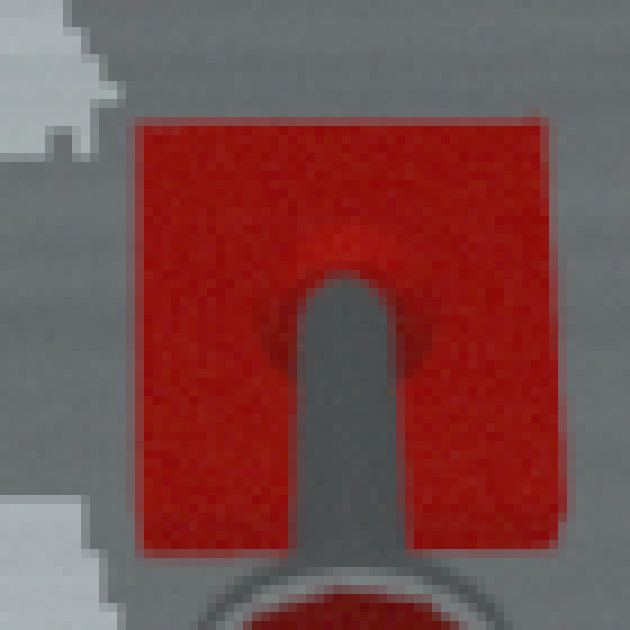

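Contact at about 10 mm into the bore. Pivoting the probe about its tip towards the bore axis.

```bash
python3 -m inch '[[[1.8,0,-1.0,0.05,0],[1.8,0,-2.1,0.2,0],[1.8,0,-3.2,0.45,0],[1.8,0,-4.2,0.75,0],[1.8,0,-4.6,0.9,0]]]';python3 -c "
from h import *
go([.679,.1052,.2965])
snap('wrist','w20');snap('scene','s20');im=cv2.imread('pics/s20.png')[140:240,200:300];cv2.imwrite('pics/s20d.png',cv2.resize(im,None,fx=6,fy=6))
"
```

```text
clock: 19.58
eef_pos: [0.6371, 0.1049, 0.283]
tool_rot: [0.699, 0.715, 0.029, -0.01]
ft_force: [2.8, -1.0, 6.3]
grip_width: 0.0206
shift [ 0.    4.23 -1.24] roll 0.2 zax [ 0.025  0.055 -0.998] q5,6 [0.051 0.118] F [ 2.8 -1.   6.3] t 19.575
```

View pics/s20d.png

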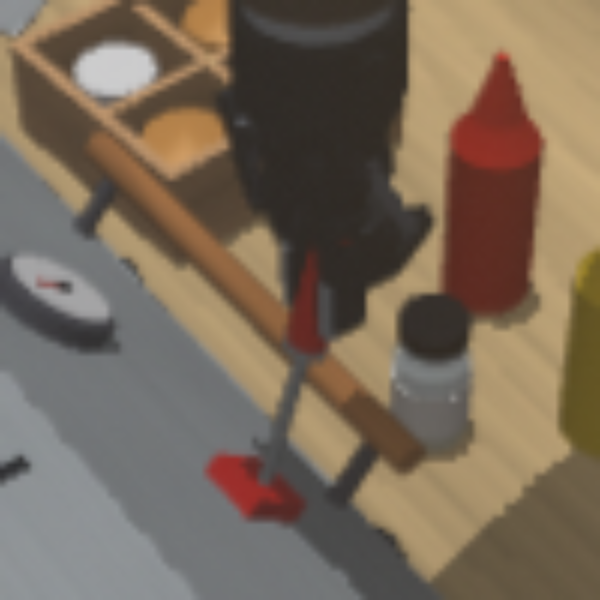

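View pics/w20.png

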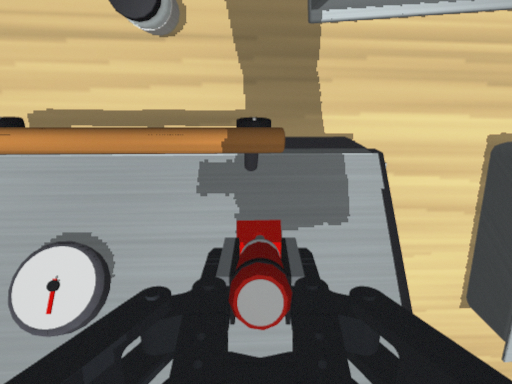

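```bash
python3 -m inch '[[[1.8,0,-0.9,0.4,0],[1.8,0,-1.8,0.9,0],[1.8,0,-2.7,1.4,0],[1.8,0,-3.5,2.0,0],[1.8,0,-4.0,2.4,0]]]';python3 -c "
from h import *
go([.679,.1052,.2965])
snap('wrist','w21');snap('scene','s21');im=cv2.imread('pics/s21.png')[140:240,200:300];cv2.imwrite('pics/s21d.png',cv2.resize(im,None,fx=6,fy=6))
"
```

```text
clock: 20.3
eef_pos: [0.6, 0.1051, 0.2608]
tool_rot: [0.699, 0.715, 0.032, -0.007]
ft_force: [2.5, -1.7, 5.7]
grip_width: 0.0206
shift [ 0.02  8.02 -3.29] roll 0.2 zax [ 0.034  0.055 -0.998] q5,6 [0.049 0.128] F [ 2.5 -1.7  5.7] t 20.3
```

View pics/s21d.png

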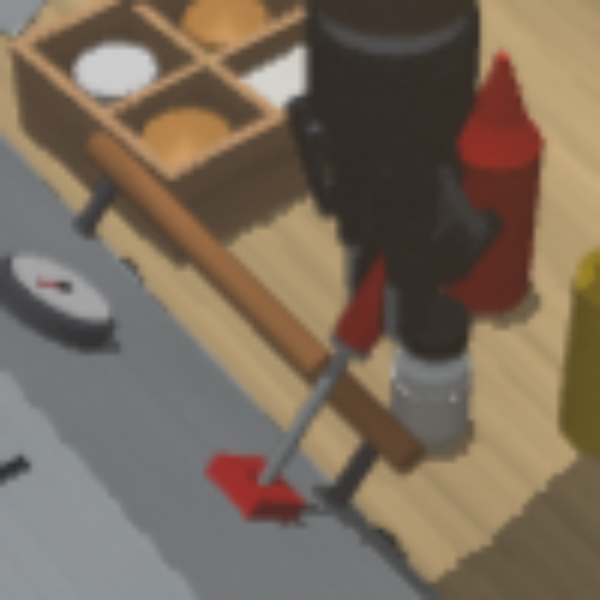

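View pics/w21.png

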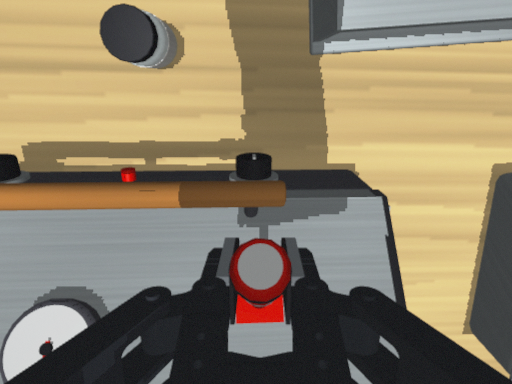

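```bash
python3 -c "
from h import *
go([.6045,.1055,.2645]);go([.630,.107,.2363]);go([.6549,.109,.2066])
"
```

```text
shift [ 0.05  0.51 -0.4 ] roll 0.2 zax [ 0.032  0.055 -0.998] q5,6 [0.05  0.128] F [ 1.7 -0.7  5.3] t 20.4
shift [-0.02  2.97  2.51] roll 0.2 zax [ 0.032  0.055 -0.998] q5,6 [0.05  0.128] F [ 1.7 -0.7  5.3] t 20.4
shift [-0.04  5.36  5.56] roll 0.2 zax [ 0.032  0.055 -0.998] q5,6 [0.05  0.128] F [ 1.7 -0.7  5.3] t 20.4
```

```bash
python3 -m inch '[[[1.8,0.03,0.6,-0.4,0],[1.8,0.03,1.1,0.1,0],[1.8,0,1.7,0.9,0],[1.8,0,2.3,1.7,0],[1.8,0,3.0,2.5,0]]]';python3 -c "
from h import *
go([.630,.107,.2363]);go([.6549,.109,.2066])
snap('wrist','w22');snap('scene','s22');im=cv2.imread('pics/s22.png')[140:240,200:300];cv2.imwrite('pics/s22d.png',cv2.resize(im,None,fx=6,fy=6))
"
```

```text
clock: 21.02
eef_pos: [0.6301, 0.1067, 0.2348]
tool_rot: [0.699, 0.715, 0.03, -0.008]
ft_force: [-2.1, -2.1, -0.2]
grip_width: 0.0206
shift [ 0.04 -0.01 -0.15] roll 0.1 zax [ 0.03   0.054 -0.998] q5,6 [0.049 0.124] F [-2.1 -2.1 -0.2] t 21.025
shift [0.03 2.39 2.9 ] roll 0.1 zax [ 0.03   0.054 -0.998] q5,6 [0.049 0.124] F [-2.1 -2.1 -0.2] t 21.025
```

View pics/s22d.png

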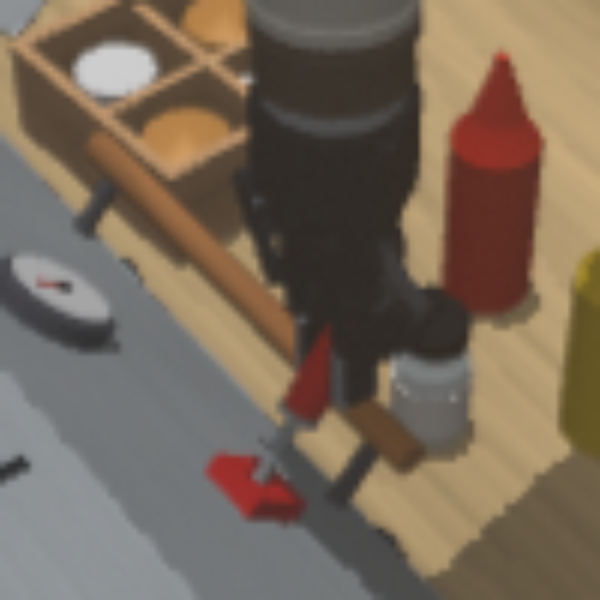

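The probe is sliding in: the scene view shows about half the stem inside the bush, with little force. Pushing the rest, slightly past the target.

```bash
python3 -m inch '[[[1.8,0.02,0.6,0.72,0],[1.8,0.03,1.2,1.45,0],[1.8,0.03,1.8,2.15,0],[1.8,0.03,2.4,2.9,0],[1.8,0.03,2.7,3.3,0]]]';python3 -c "
from h import *
go([.6549,.109,.2066])
snap('wrist','w23');snap('scene','s23');im=cv2.imread('pics/s23.png')[140:240,200:300];cv2.imwrite('pics/s23d.png',cv2.resize(im,None,fx=6,fy=6))
"
```

```text
clock: 21.75
eef_pos: [0.6539, 0.1088, 0.2064]
tool_rot: [0.699, 0.714, 0.027, -0.01]
ft_force: [-33.5, -6.7, 36.3]
grip_width: 0.0205
shift [ 0.02  0.1  -0.02] roll 0.1 zax [ 0.023  0.053 -0.998] q5,6 [0.05  0.122] F [-33.5  -6.7  36.3] t 21.75
```

View pics/s23d.png

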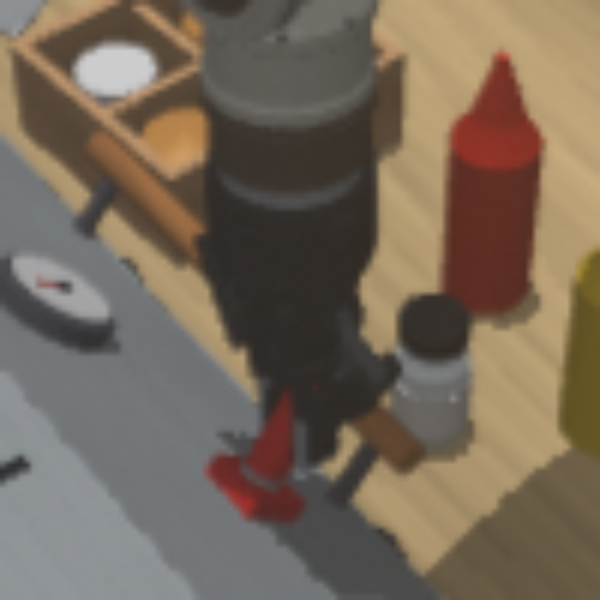

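View pics/w23.png

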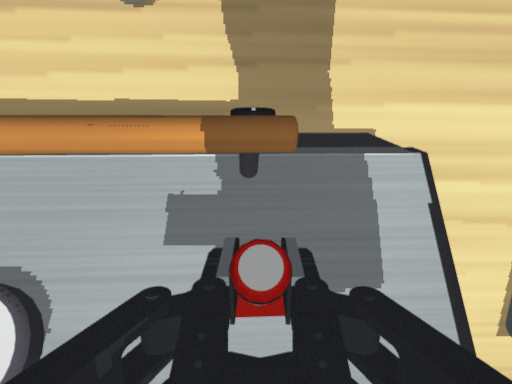

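```bash
python3 -m inch '[[[4.2,0,0,0,0],[4.2,0,0,0,0],[4.2,0.05,0,-1,0],[4.2,0.25,0,-5,0],[4.2,0.5,0,-10,0]]]';python3 -c "
from h import *
go([.6549,.109,.2066])
snap('wrist','w24');snap('scene','s24');im=cv2.imread('pics/s24.png')[140:240,200:300];cv2.imwrite('pics/s24d.png',cv2.resize(im,None,fx=6,fy=6))
"
```

```text
clock: 22.48
eef_pos: [0.6513, 0.1087, 0.3063]
tool_rot: [0.699, 0.715, 0.027, -0.011]
ft_force: [1.3, 0.3, 0.3]
grip_width: 0.0423
shift [-0.51  0.13  9.97] roll 0.1 zax [ 0.022  0.053 -0.998] q5,6 [0.05  0.122] F [1.3 0.3 0.3] t 22.475
```

View pics/s24d.png

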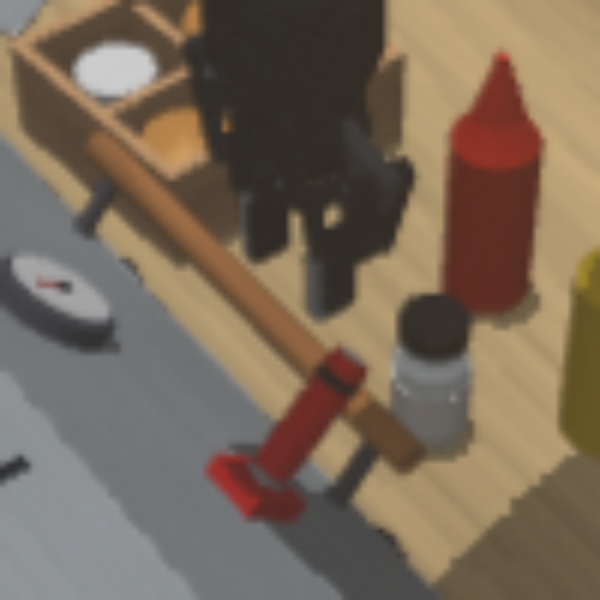

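View pics/w24.png

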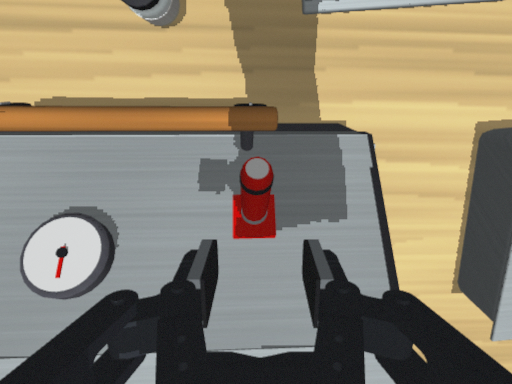

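The probe stands in the port: cap at (257,167), collar on the bush at about (255,215). Checking the cap's depth against a seated pose, and the rest of the scene.

```bash
python3 -c "
from h import *
w=load('w24');P=pts(w);a=np.radians(40);y=np.radians(1.1)
n=np.array([-np.sin(a)*np.cos(y),-np.sin(a)*np.sin(y),np.cos(a)]);M=np.array([.678,.1108,.184])
m=np.zeros((384,512),bool);m[161:173,251:264]=1;im=w['im'].astype(int);m&=(im.min(2)>110);Q=P[m&(w['d']>0)];c=np.median(Q,0);print(len(Q),'cap',c,'pred',M+.074*n,'s',(c-M)@n)
A=np.c_[Q[:,:2],np.ones(len(Q))];s=np.linalg.lstsq(A,Q[:,2],rcond=None)[0];N=np.array([-s[0],-s[1],1]);N/=np.linalg.norm(N);print('cap normal',N,'angle',np.degrees(np.arccos(N@n)))
v,u=np.nonzero((im[:,:,0]>150)&(im[:,:,1]<40));print(proj(w,np.array([M,M+.074*n])))
f=(c-M)/np.linalg.norm(c-M);print('ang axis',np.degrees(np.arccos(f@n)))
snap('top','t25')
t0=load('t6')['im'].astype(int);t1=load('t25')['im'].astype(int)
"
```

```text
155 cap [0.62208323 0.11025294 0.23627644] pred [0.63044248 0.10988685 0.24068729] s 0.0759888119704969
cap normal [-0.68092187 -0.04266895  0.73111201] angle 3.4398854499457756
[[253.64671278 214.84793482]
 [256.4896803  181.10883787]]
ang axis 6.938323498914082
```

View pics/t25.png

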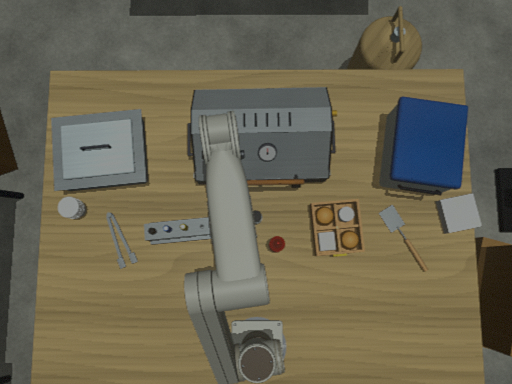

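```bash
python3 -c "
from h import *
w=load('w24');im=w['im'][145:250,215:295,::-1];cv2.imwrite('pics/w24c.png',cv2.resize(im,None,fx=7.4,fy=5.7*1.0,interpolation=cv2.INTER_NEAREST))
a=np.radians(40);y=np.radians(1.1)
n=np.array([-np.sin(a)*np.cos(y),-np.sin(a)*np.sin(y),np.cos(a)]);M=np.array([.678,.1108,.184])
print(proj(w,np.array([M+x*n for x in(0,.004,.074)])))
P=pts(w);d=w['d']
# handle side profile: points along center column
for v in range(155,245,4):
    u=int(round(255+ (257-255)*(215-v)/48)); q=P[v,u]-M; print(v,q@n*1000, q@np.array([np.cos(a),0,np.sin(a)])*1000)
"
```

```text
[[253.64671278 214.84793482]
 [253.76278936 213.47038863]
 [256.4896803  181.10883787]]
155 -10.923892446357987 -62.64843592478686
159 75.57642540002294 -14.794236477008539
163 75.48265766452417 -11.979625222980344
167 76.88055421150816 -8.484445002332011
171 76.64392316176802 -5.808258890005142
175 76.02635330792613 -3.320894478625942
179 75.88161833637919 -0.6387294504828471
183 74.30560700829996 1.4284199722873332
187 70.1949437498686 2.5050091279708657
191 66.29181365585625 3.7543830232338187
195 58.32988104259647 3.5884214740415312
199 51.55450030560163 4.044322590415713
203 44.054150967533694 4.416262803411661
207 37.87744074127297 5.401247238498831
211 29.5684972319387 5.861233543085753
215 20.708102357476953 6.354502209208544
219 12.296645403907327 7.187402854685614
223 3.6958084827682884 8.164573348490851
227 1.5665591849515341 11.016823791451998
231 0.6156481591732972 14.189081631797901
235 -1.26237715708088 17.138596770138836
239 -11.881619282224083 18.177108961315735
243 -11.131598923834892 21.82059644867112
```

View pics/w24c.png

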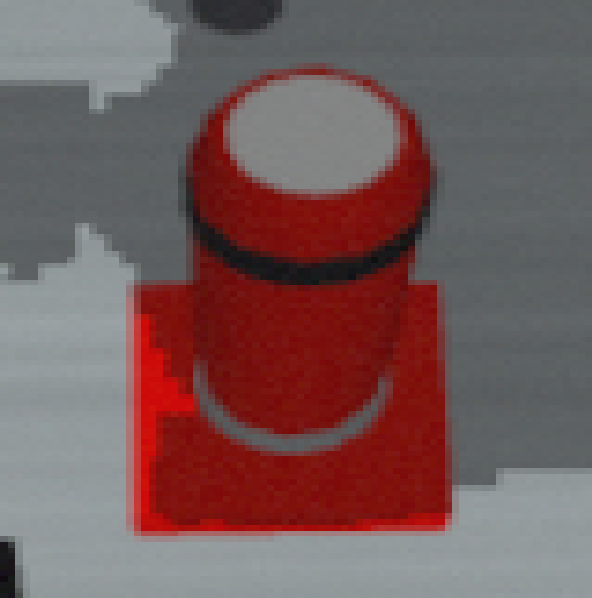

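```bash
python3 -m inch '[[[4.2,0,-2,-1,0],[4.2,0,-4,-2,0],[4.2,0,-6,-2,0],[4.2,0,-8,-2,0],[4.2,0,-8,-2,0]]]';python3 -c "
from h import *
snap('wrist','w26');snap('scene','s26')
w=load('w26');P=pts(w);a=np.radians(40);y=np.radians(1.1)
n=np.array([-np.sin(a)*np.cos(y),-np.sin(a)*np.sin(y),np.cos(a)]);M=np.array([.678,.1108,.184]);print(proj(w,np.array([M,M+.074*n])),get_obs()['ft_force'])
im=w['im'];u,v=proj(w,M+.04*n)[0].astype(int);u0,v0=max(u-50,0),max(v-50,0);cv2.imwrite('pics/w26c.png',cv2.resize(im[v0:v0+100,u0:u0+100,::-1],None,fx=6,fy=6,interpolation=cv2.INTER_NEAREST))
s=load('s26');print('knob',pts(s)[251,368])
"
```

```text
clock: 23.25
eef_pos: [0.5722, 0.1063, 0.328]
tool_rot: [0.699, 0.715, 0.031, -0.008]
ft_force: [0.5, -0.3, 0.6]
grip_width: 0.0419
[[253.68836987 277.52983238]
 [256.16966083 268.59746961]] [ 0.21871038 -0.58299599  0.90414137]
knob [0.43278366 0.3802566  0.14066026]
```

View pics/s26.png

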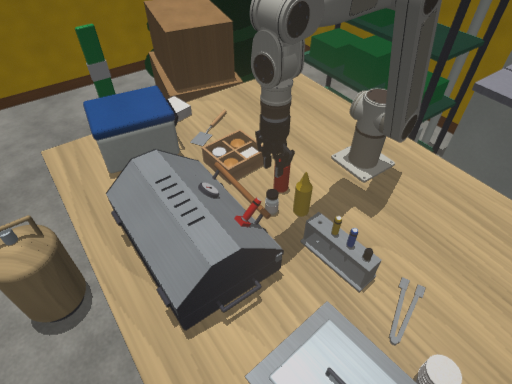

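View pics/w26.png

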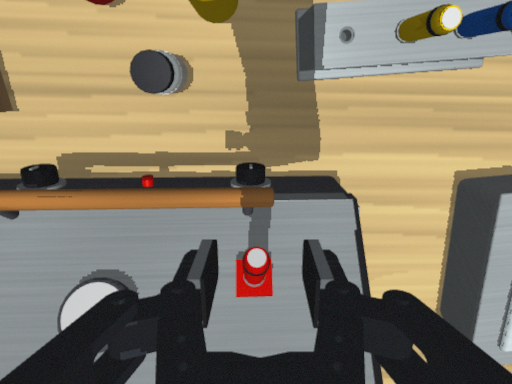

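```bash
python3 -c "
from h import *
go([.580,.1105,.234])"; python3 -m inch '[[[2,0,0,0,0],[0,0,0,2,0],[0,0,0.2,5,0],[0,0,0.3,7,0],[0,0,0.3,8,0]]]';python3 -c "
from h import *
go([.580,.1105,.234]);go([.60,.1105,.234]);snap('wrist','w27')"
```

```text
shift [-0.11  0.34  9.41] roll 0.1 zax [ 0.033  0.055 -0.998] q5,6 [0.049 0.137] F [ 0.2 -0.6  0.9] t 23.35
clock: 23.98
eef_pos: [0.5791, 0.1107, 0.2462]
tool_rot: [0.699, 0.715, 0.03, -0.008]
ft_force: [-0.2, -1.1, 0.9]
grip_width: -0.0001
shift [-0.09  0.05  1.22] roll 0.1 zax [ 0.03   0.055 -0.998] q5,6 [0.049 0.144] F [-0.2 -1.1  0.9] t 23.975
shift [-0.14  2.05  1.28] roll 0.1 zax [ 0.03   0.055 -0.998] q5,6 [0.049 0.144] F [-0.2 -1.1  0.9] t 23.975
```

View pics/w27.png

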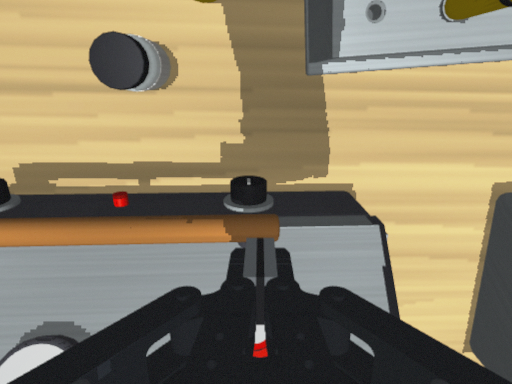

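Closed fingertips are just on the robot side of the cap, which shows at (260,345). A gentle push forward comes next.

```bash
python3 -m inch '[[[0,-0.1,0.5,1.2,0],[0,-0.1,1.3,1.2,0],[0,-0.1,2.0,1.2,0],[0,-0.1,2.6,1.2,0],[0,-0.1,3.0,1.2,0]]]';python3 -m inch '[[[0,0,0.3,0,0],[0,0,0.6,0,0],[0,0,0.9,0,0],[0,0,0.9,0,0],[0,0,0.9,0,0]]]'
```

```text
clock: 24.65
eef_pos: [0.6097, 0.1111, 0.2347]
tool_rot: [0.699, 0.715, 0.03, -0.008]
ft_force: [-0.5, 0.5, 0.1]
grip_width: 0.0004
clock: 25.28
eef_pos: [0.6122, 0.1114, 0.2358]
tool_rot: [0.699, 0.715, 0.026, -0.013]
ft_force: [-18.9, -0.6, 12.5]
grip_width: -0.0001
```

```bash
python3 -m inch '[[[0,0,0,0,0],[0,0,-1.5,0,0],[0,0,-3.3,0,0],[1,0,-3.8,-4,0],[4.2,0,-3.8,-9,0]]]';python3 -m inch '[[[4.2,0,3,-1,0],[4.2,0,6,-1,0],[4.2,0,7.8,-1,0],[4.2,0,7.8,-1,0],[4.2,0,7.8,-1,0]]]';python3 -c "
from h import *
snap('wrist','w28')
w=load('w28');im=w['im'];P=pts(w);a=np.radians(40);y=np.radians(1.1)
n=np.array([-np.sin(a)*np.cos(y),-np.sin(a)*np.sin(y),np.cos(a)]);M=np.array([.678,.1108,.184]);up=np.array([np.cos(a),0,np.sin(a)])
p=proj(w,np.array([M,M+.074*n]));print(p)
u0,v0=(p[1]-[40,25]).astype(int);cv2.imwrite('pics/w28c.png',cv2.resize(im[v0:v0+100,u0:u0+80,::-1],None,fx=7,fy=6,interpolation=cv2.INTER_NEAREST));print(u0,v0)
L=[]
for v in range(int(p[1,1])-20,int(p[0,1])+25,2):
    t=(v-p[0,1])/(p[1,1]-p[0,1]);u=int(round(p[0,0]+t*(p[1,0]-p[0,0])));q=P[v,u]-M;L.append((v,round(q@n*1000,1),round(q@up*1000,1)))
print(*L)
L=np.array([l for l in L if 10<l[1]<64 and 0<l[2]<14]);print('tilt',np.degrees(np.arctan(np.polyfit(L[:,1],L[:,2],1)[0])))
"
```

```text
clock: 25.9
eef_pos: [0.5717, 0.1055, 0.3248]
tool_rot: [0.699, 0.715, 0.025, -0.014]
ft_force: [0.5, 0.6, 0.1]
grip_width: 0.0273
clock: 26.52
eef_pos: [0.6492, 0.1067, 0.3359]
tool_rot: [0.699, 0.715, 0.024, -0.014]
ft_force: [-0.3, -0.3, 0.5]
grip_width: 0.0421
[[254.4869493  205.64437975]
 [257.35637707 172.73147506]]
217 147
(152, np.float64(75.0), np.float64(-16.4)) (154, np.float64(76.6), np.float64(-13.9)) (156, np.float64(75.0), np.float64(-13.1)) (158, np.float64(74.7), np.float64(-11.6)) (160, np.float64(75.7), np.float64(-9.4)) (162, np.float64(75.6), np.float64(-7.9)) (164, np.float64(76.7), np.float64(-5.7)) (166, np.float64(76.8), np.float64(-4.0)) (168, np.float64(75.2), np.float64(-3.2)) (170, np.float64(76.5), np.float64(-1.0)) (172, np.float64(76.0), np.float64(0.4)) (174, np.float64(73.3), np.float64(0.7)) (176, np.float64(73.0), np.float64(2.1)) (178, np.float64(72.0), np.float64(3.3)) (180, np.float64(67.5), np.float64(2.9)) (182, np.float64(64.9), np.float64(3.4)) (184, np.float64(62.4), np.float64(4.0)) (186, np.float64(57.0), np.float64(3.4)) (188, np.float64
[... 170 characters left out ...]
, np.float64(5.0)) (198, np.float64(35.9), np.float64(5.5)) (200, np.float64(29.6), np.float64(5.0)) (202, np.float64(28.0), np.float64(6.3)) (204, np.float64(23.5), np.float64(6.5)) (206, np.float64(19.1), np.float64(6.8)) (208, np.float64(15.7), np.float64(7.5)) (210, np.float64(8.3), np.float64(7.0)) (212, np.float64(5.2), np.float64(7.9)) (214, np.float64(0.7), np.float64(8.4)) (216, np.float64(0.8), np.float64(10.4)) (218, np.float64(0.8), np.float64(12.3)) (220, np.float64(0.3), np.float64(14.1)) (222, np.float64(-0.0), np.float64(15.9)) (224, np.float64(-2.7), np.float64(17.1)) (226, np.float64(-9.6), np.float64(17.1)) (228, np.float64(-12.0), np.float64(18.4))
tilt -4.703319274601103
```

View pics/w28c.png

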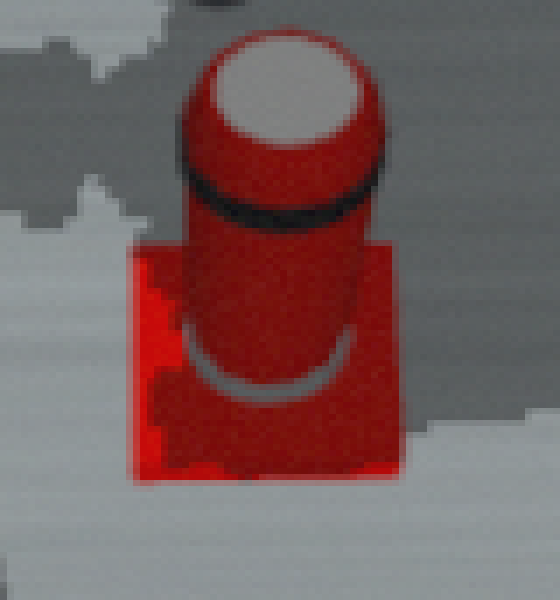

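```bash
python3 -c "
from h import *
o=get_obs();print(o['clock'],o['ft_force']);ticket.job_done()"
```

```text
26.575 [ 0.27537061 -0.87033701  0.46924928]
the job is handed in; nothing more can be done
```

The plug is parked in the free end hole of the stand and the red probe is in the port. I handed the job in at 26.6 s; it reports no verdict, so these are my own camera checks.

- **Plug:** the knob top measured 0.143 m high and level, which matches the collar sitting on the plate.
- **Red probe:** it went in under about 49 N and the cap sits within 1–2 mm of the fully seated depth.
- **Probe tilt:** after release the probe rests about 4–4.7° off the bore axis, sagging downhill within the bore's play. The limit is 7°. I nudged it with closed fingers at about 19 N; it settled back to the same angle, so I left it. The collar is therefore home but not perfectly flush on the uphill side.
- **Disagreeing measurements:** an early single-point check from the cap position gave 6.9° of tilt, and a fit to the cap's face gave 3.4°. I trusted the profile along the handle, about 4–4.7°, because it does not depend on the port position I assumed. The top camera also read the stand about 5 mm off from the other two views, so I used those.
- **Everything else:** the other probes, bottles, jar, tongs and spatula look unmoved in the last scene picture; I did not re-measure them. The gripper is open and touching nothing, with under 1 N at the wrist.

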